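Empty the tester's catch tray and scan the nozzled unit

ROBOT

A 6-joint arm with a two-finger parallel gripper is mounted at the origin on the work surface. World frame = base frame: x ahead of the robot, y to its left, z up, the work surface at z = 0. Lengths are in m, angles in rad, forces in N, time in s.
With the tool pointing down it reaches from about 0.375 to 0.9 m from the base axis. Payload 3.1 kg.
Tool frame: the origin (TCP) lies between the finger pads; the fingertips stand 19 mm ahead of it and the grasp point (between the pads) is the TCP; z points along the fingers, y is the line along which they close (so a half turn about z gives the same grasp; the last joint's range is limited). The gripper opens to 87 mm and grips with 3 to 60 N. Pads are 19 mm wide; open, the fingers measure 117 mm over their backs; the gripper's body (75 mm by 190 mm) begins 51 mm behind the grasp point.
Start: joints at [1.157, 0.527, 1.433, -0, 1.181, -0.178], TCP at [0.146, 0.608, 0.242] pointing down, gripper open.
Joint ranges: [-3.08, 3.08], [-0.75, 2.2], [0.22, 2.44], [-1.43, 4.57], [0, 2.65], [-2.85, 2.85]. Speed limits (rad/s): [2.79, 2.79, 3.14, 3.14, 3.14, 3.14].

INTERFACE

Orientations are given as a unit quaternion [x, y, z, w].
In Python, from rig import telemetry, viewer, hand_in gives the robot as it stands. The module is installed in compiled form; this text tells all that it offers.
- The arm moves only by the shell command python3 -m creep 'ROWS' [FORCE]. ROWS is JSON, a list of rows, each an object with "translation": the shift along the tool's x, y, z in mm, a list of three; "roll": the turn about the tool's z in degrees; "gripper": the finger opening in mm, from 0 to 87. In form: [{"translation": [tx, ty, tz], "roll": roll, "gripper": gripper}, ...]. A call has 1 to 5 rows; each row is the pose to reach, as a shift and turn from the pose commanded when the call began, along the tool's axes at that moment; what a row does not reach only later rows make up. A row lasts 1/12 s, in which the tool goes at most 41.7 mm and 7.16 degrees, less where a joint would pass 70% of its speed; a pose out of reach is approached as far as the arm can. A call with a gripper value outside its range is refused whole. The fingers move at their own pace and stop on an object; FORCE is the grip in N (left out, the last holds). Time passes only in rows, so rows that repeat a pose let the fingers close. It gives the time, the measured TCP pose, the force, the opening and the grip force at its end, in the units of the state.
- telemetry.get_obs(): the state, without advancing time (a new reading comes with each control period).
- viewer.camera(name): name is "scene" or "top" or "wrist"; returns the picture (400x640x3 uint8, blue, green, red); there is no depth.
- viewer.camera_info(name): a dict with "intrinsics" (3x3 intrinsics, pixels), "rvec" (rotation vector, rad) and "tvec" (3), from world to camera coordinates, as OpenCV has them; the wrist camera has in their place "hand_eye" (4x4, takes a point from camera to tool coordinates, whose origin is the TCP and whose axes are the flange's). Camera axes: x right, y down, z forward; pixel columns grow to the right and rows downward; lengths in m; the calibration is good to about 2 mm. The wrist camera is an equidistant fisheye: a pixel r from the principal point sees the ray r / f radians off the axis. A picture is of the moment at which its call begins: read the wrist's pose just before it. camera_info takes no time and is no camera call.
- hand_in(): hands the job in; it is judged then, once.
Trained networks look in the newest picture that a camera, given by its name, has taken for a name from the list of things; names that differ only in an ending like _2 or _b are one class to them, and where a whole thing is asked for, a point or a joint stands for the part that bears it (a point fixed in the world has none). Each returns a list of dicts, best first, with "p" (0 to 1); they miss things now and then, are a little off and sometimes report something else, mostly with a low value. They report only what shows in the picture. A call takes as long as a camera call. They do not tell look-alikes from the thing itself.
- viewer.recognise(camera, thing): "bbox" ([left, top, width, height] in pixels, round what is visible of it).
The state is a dict: "time": time; "q": joint angles; "joint_velocities": joint speeds; "joint_torque": joint torques, N m; "position": TCP position; "tool_rot": TCP orientation; "ft_force": force on the tool from outside, world axes, zero at the start; "moment": the same for the moment, N m; "grip_width": finger opening in m; "grip_force": force on a finger pad.
Only numpy, scipy, OpenCV 4.12 (cv2) and the standard library are available. Lean on these libraries where they do the work, as an engineer would, in place of code of your own. Each camera call takes 0.05 s, during which the arm holds its last target. There are 200 camera calls.

TASK

Push the lever fully over to the far side to put the tester on hold before unloading it, then move every handheld meter from the low metal catch tray into the deep grey tote, each lying flat with its display up and side by side, none on top of another. On its way, hold the one meter that has a round nozzle level in the air in front of the middle of the scanner's window, over the cross on its base plate, and let it see first the nozzle end, then either long side, then the plain tail end, holding each squarely for about a second. When all of them lie in the tote, pull the lever fully back towards the robot to release the tester, and leave the mouse, tape roll and tub where they are.

Things in the scene. Friction and masses are not known exactly. Their poses are not given: they have to be found in the camera images.
- tray: the tester's shallow aluminium catch tray, 280 (x) x 310 (y) x 18 mm outside, walls and floor 5 mm, fixed; origin under its centre on the bench. The tester's grey housing (120 mm high, 240 wide) stands behind it from x = 195 mm in this frame. Tray and tote may change sides
- tote: open grey plastic tote, 280 (x) x 310 (y) x 50 mm high outside, walls and floor 5 mm, fixed; origin under its centre on the bench
- scanner: white upright scanner, 206 mm high, 80 mm wide, on a flat white base plate 6 mm thick; fixed. Origin on the bench under the black cross of the base plate; x points from the cross to the window, which is in the upright's face at x = 103 mm, centred 140 mm above the bench, and looks along -x
- scan_point (a point): the point in the air 140 mm above the bench over the scanner's cross, 103 mm in front of the middle of its window: the middle of the shown meter belongs here; axes as the scanner's
- hold (a joint): angle of the hold lever on the low block, rad: 0 leaning towards the robot (-x of its base; tester released), 1.0 leaning to the far side (+x; on hold); it stays where it is left
- hold_base: fixed block of the hold lever; its x axis is the direction of the lever's swing towards 1.0; origin under the block's centre on the bench
- hold_tip (a point): centre of the black ball (26 mm in diameter) at the end of the hold lever, a thin steel rod; the lever's pivot is 22 mm above the bench over the block's origin and 80 mm from this point; the block is 70 (x) x 50 mm
- probe: the meter with a round nozzle, black with grey top: body 84 x 38 x 30 mm plus a nozzle 18 mm in diameter and 20 mm long, 104 mm in all; origin at the underside, in the middle of the whole length, x towards the nozzle end, z up through the display; about 0.16 kg
- probe_mid (a point): centre of the nozzled meter, 15 mm above its underside
- probe_nose (a point): end of the nozzle, 52 mm from the meter's middle along its x
- meter0: plain meter, black with grey top and display, 96 (x) x 38 (y) x 30 mm, about 0.16 kg; origin at the centre of its underside, z up through the display; three to five of them are present
- meter1: plain meter, black with grey top and display, 96 (x) x 38 (y) x 30 mm, about 0.16 kg; origin at the centre of its underside, z up through the display; three to five of them are present
- meter2: plain meter, black with grey top and display, 96 (x) x 38 (y) x 30 mm, about 0.16 kg; origin at the centre of its underside, z up through the display; three to five of them are present
- meter3: plain meter, black with grey top and display, 96 (x) x 38 (y) x 30 mm, about 0.16 kg; origin at the centre of its underside, z up through the display; three to five of them are present
- meter4: plain meter, black with grey top and display, 96 (x) x 38 (y) x 30 mm, about 0.16 kg; origin at the centre of its underside, z up through the display; three to five of them are present
- mouse: green computer mouse, 100 x 58 x 26 mm, loose; to be left alone; origin at the centre of its underside
- tape: roll of tape lying flat, 90 mm across, 24 mm high, loose; to be left alone; origin at the centre of its underside
- tub: white plastic tub, 106 mm across, 113 mm high, loose; to be left alone; origin at the centre of its underside
Mind the look-alikes: they are no part of the job. What is shaped like the meter0 but orange is not meant.

How it is judged:
By the outcome, as a careful person would: the job done as asked, in the order asked, and still so for the second after the job is handed in, with the robot touching nothing.
Of meter0, meter1, meter2, meter3, meter4 only 3 to 5 are there at a start; the rules pass over those that are not, and their reading is None.
At some moment in a run one of probe, meter0, meter1, meter2, meter3, meter4 may be knocked a few centimetres aside while the robot is not near it.
It also fails if it takes over 210 s, if anything falls off the work surface, if the arm or the gripper's body presses on something with over 40 N, if the wrist force passes 120 N, or if a joint passes its speed limit or range.

## Working session

There is one attempt and no reset: what is moved stays moved. The work goes in short steps, Python scripts to look and compute and a shell command to move; the robot and the scene stay as the last step left them, time stands still between calls to the robot, and variables do not carry over. Pictures are saved under pics/ and viewed, at most 14 in all, crops included, and the job is handed in when it is done.

```bash
mkdir -p pics; python3 - <<'E'
from rig import telemetry, viewer
import cv2
for c in ("scene","top"):
    im=viewer.camera(c); cv2.imwrite(f"pics/{c}0.png",im)
    i=viewer.camera_info(c); print(c,i)
    for t in ["tray","tote","scanner","hold_tip","hold_base","probe","meter0","mouse","tape","tub"]:
        print(t,[(round(d["p"],2),[round(x) for x in d["bbox"]]) for d in viewer.recognise(c,t)])
print(viewer.camera_info("wrist"))
print(telemetry.get_obs())
E
```

```text
scene {'intrinsics': array([[496.36804295,   0.        , 317.76880476],
       [  0.        , 496.36804295, 201.19099758],
       [  0.        ,   0.        ,   1.        ]]), 'rvec': array([ 1.35433948,  1.93979681, -1.02944568]), 'tvec': array([ 0.15263431, -0.13913517,  2.05478862])}
tray [(0.79, [142, 190, 163, 120])]
tote [(0.61, [331, 210, 113, 79])]
scanner []
hold_tip []
hold_base [(0.68, [313, 201, 18, 38])]
probe [(0.55, [244, 198, 21, 17])]
meter0 [(0.76, [225, 191, 18, 23]), (0.74, [206, 208, 19, 16]), (0.73, [268, 201, 23, 21]), (0.67, [194, 169, 17, 18])]
mouse [(0.94, [477, 252, 22, 31])]
tape [(0.57, [310, 202, 17, 36]), (0.55, [238, 179, 24, 12])]
tub [(0.69, [147, 176, 32, 43]), (0.64, [246, 195, 22, 23]), (0.15, [268, 226, 51, 73])]
top {'intrinsics': array([[451.34732514,   0.        , 319.58438702],
       [  0.        , 451.34732514, 199.18402687],
       [  0.        ,   0.        ,   1.        ]]), 'rvec': array([ 2.14039634, -2.1310369 ,  0.14160679]), 'tvec': array([-1.40266239e-03,  4.59161360e-01,  1.40735558e+00])}
tray [(0.92, [347, 56, 99, 181])]
tote [
[... 1002 characters left out ...]
}
{'time': 1.1, 'q': array([ 1.15646933e+00,  5.27465078e-01,  1.43273035e+00, -1.35258389e-05,
        1.18136637e+00, -1.78489413e-01]), 'joint_velocities': array([-0.00140801,  0.00029609, -0.00145786,  0.00215683,  0.00025723,
       -0.00077339]), 'joint_torque': array([ 3.67105067e-04, -4.40032983e+01, -1.76981145e+01,  6.32916740e-02,
        5.06449363e-02, -3.93864389e-05]), 'position': array([0.14599262, 0.60768021, 0.24156019]), 'tool_rot': array([1.17643156e-01, 9.93055934e-01, 1.29251885e-05, 1.04892876e-05]), 'ft_force': array([-0.15444339,  0.21098368, -0.50285104]), 'moment': array([-0.03596463, -0.04076028, -0.0112432 ]), 'grip_force': 0.0, 'grip_width': 0.08700855205909758}
```

View pics/top0.png

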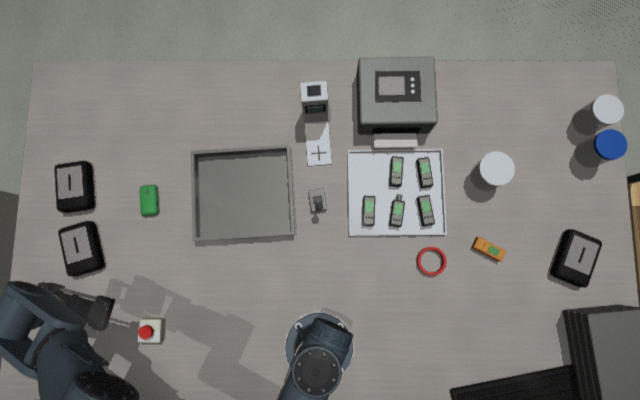

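View pics/scene0.png

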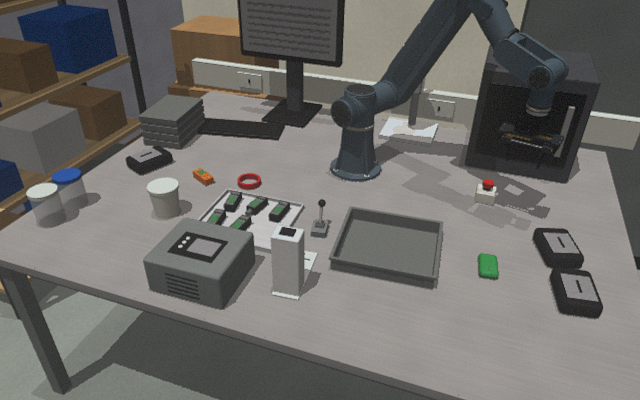

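The top view shows four plain meters at about (397,171), (425,171), (369,210) and (426,210). The nozzled probe is at (397,212) with its nozzle up (+x). The tote is at (243,195), the scanner cross at (318,152), and the lever at (317,200) with its ball at (315,217). The orange decoy is at (488,248). The scene view agrees.

```bash
cat > h.py <<'E'
import numpy as np, cv2
from scipy.spatial.transform import Rotation as R
from rig import telemetry, viewer
def snap(c):
    o=telemetry.get_obs(); return viewer.camera(c), cam(c,o), o
def cam(c,o=None):
    i=viewer.camera_info(c); K=np.array(i["intrinsics"])
    if c=="wrist":
        H=i["hand_eye"]; Rt=R.from_quat(o["tool_rot"]).as_matrix()
        Rc=Rt@H[:3,:3]; p=Rt@H[:3,3]+o["position"]     # camera->world
        return dict(K=K,R=Rc.T,t=-Rc.T@p,fe=True)
    return dict(K=K,R=cv2.Rodrigues(i["rvec"])[0],t=np.array(i["tvec"]),fe=False)
def w2p(c,P):
    P=np.asarray(P,float).reshape(-1,1,3); rv=cv2.Rodrigues(c["R"])[0]
    f=cv2.fisheye.projectPoints(P,rv,c["t"].reshape(3,1),c["K"],np.zeros(4)) if c["fe"] else cv2.projectPoints(P,rv,c["t"],c["K"],None)
    return f[0].reshape(-1,2)
def p2w(c,uv,z):
    uv=np.asarray(uv,float).reshape(-1,1,2)
    n=(cv2.fisheye.undistortPoints(uv,c["K"],np.zeros(4)) if c["fe"] else cv2.undistortPoints(uv,c["K"],None)).reshape(-1,2)
    d=np.c_[n,np.ones(len(n))]@c["R"]; p=-c["R"].T@c["t"]
    return p+d*((z-p[2])/d[:,2])[:,None]
def ortho(im,c,x,y,z,half,mm=1.0):
    "top-down picture of plane z, centre (x,y); up=+x, left=+y"
    n=int(2*half/mm*1000); s=(np.arange(n)-n/2+.5)*mm/1000
    X,Y=np.meshgrid(x-s,y-s,indexing="ij")
    m=w2p(c,np.stack([X,Y,np.full_like(X,z)],-1)).reshape(n,n,2).astype(np.float32)
    return cv2.remap(im,m,None,cv2.INTER_LINEAR)
E
python3 - <<'E'
from h import *
im=cv2.imread("pics/top0.png"); c=cam("top")
def q(n,uv,z): print(n,np.round(p2w(c,uv,z)*1000).astype(int)[:,:2].tolist())
q("meters",[(397,171),(425,171),(369,210),(397,212),(426,210)],.035)
q("tote corners",[(192,149),(291,149),(295,239),(195,242)],.05)
q("tray corners",[(347,150),(443,149),(445,236),(349,237)],.018)
q("cross",[(318,152)],.006); q("hold base",[(317,200)],.015); q("ball",[(315,217)],.092)
o=ortho(im,c,.50,0.0,.005,.25,1.0); 
o=ortho(im,c,.52,-.03,.02,.29,1.0); cv2.imwrite("pics/o0.png",o)
E
```

```text
meters [[551, -248], [552, -337], [425, -157], [419, -245], [425, -337]]
tote corners [[619, 413], [620, 93], [331, 76], [320, 389]]
tray corners [[625, -88], [629, -402], [345, -398], [340, -94]]
cross [[621, 7]]
hold base [[459, 9]]
ball [[396, 13]]
```

View pics/o0.png

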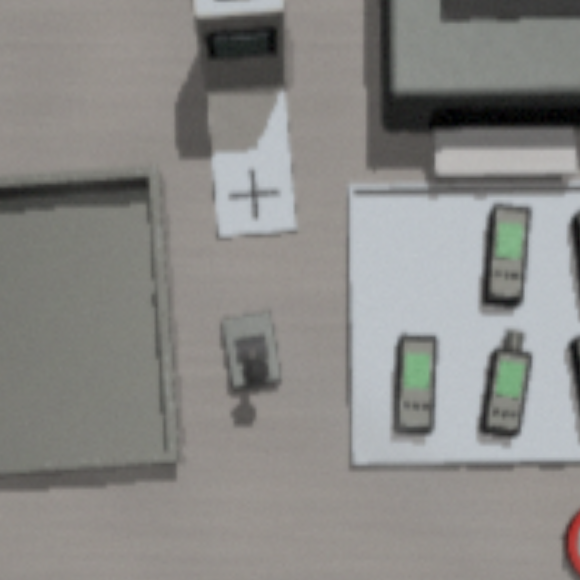

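Rectified top view (1 mm/px): the cross is at (254,194), the lever block at about (251,352) with a dark ball or shadow at (244,408), and the meters are close to aligned with x. The ball's distance from the block doesn't fit the stated geometry, so I'll triangulate it with the scene camera.

```bash
python3 - <<'E'
from h import *
a=cv2.imread("pics/scene0.png")[190:245,280:350]; b=cv2.imread("pics/top0.png")[180:235,285:355]
f=lambda i:cv2.resize(i,None,fx=5.6,fy=5.6,interpolation=cv2.INTER_CUBIC)
cv2.imwrite("pics/lev.png",np.hstack([f(a),f(b)]))
s,t=cam("scene"),cam("top")
for ang in (-.8,-.65,-.5,-.35):
    P=np.array([.4575+.08*np.sin(ang)*.996,.0085+.08*np.sin(ang)*.09,.022+.08*np.cos(ang)])
    print(ang,P.round(3),((w2p(s,P)[0]-[280,190])*5.6).round(),((w2p(t,P)[0]-[285,180])*5.6+[392,0]).round())
E
```

```text
-0.8 [0.4   0.003 0.078] [247.  68.] [579. 201.]
-0.65 [0.409 0.004 0.086] [244.  65.] [577. 184.]
-0.5 [0.419 0.005 0.092] [240.  65.] [575. 164.]
-0.35 [0.43  0.006 0.097] [236.  68.] [573. 143.]
```

View pics/lev.png

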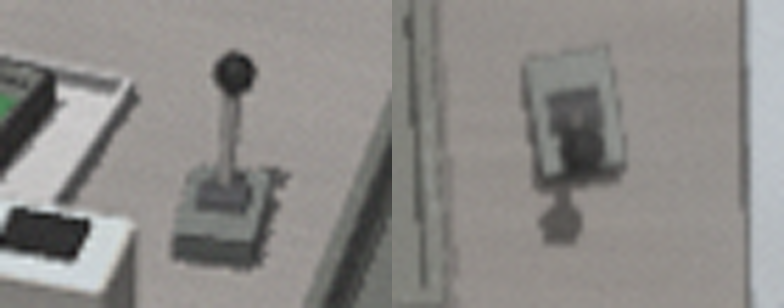

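The left crop shows the ball at (236,72). In the right crop the ball is at (583,150) and its shadow at (562,220). That puts the ball at about (0.427, 0.002, 0.093), which fits a lean of 0.4–0.5 rad. I'll move above the lever now.

```bash
python3 -m creep '[{"translation":[-26,-33,0],"roll":0,"gripper":87},{"translation":[-52,-65,0],"roll":0,"gripper":70},{"translation":[-78,-98,0],"roll":0,"gripper":60},{"translation":[-104,-130,0],"roll":0,"gripper":60},{"translation":[-130,-163,0],"roll":0,"gripper":60}]'
python3 -m creep '[{"translation":[-26,-33,0],"roll":0,"gripper":60},{"translation":[-52,-65,0],"roll":0,"gripper":60},{"translation":[-78,-98,0],"roll":0,"gripper":60},{"translation":[-104,-130,0],"roll":0,"gripper":60},{"translation":[-130,-163,0],"roll":0,"gripper":60}]'
python3 -m creep '[{"translation":[-26,-33,0],"roll":0,"gripper":60},{"translation":[-52,-65,0],"roll":0,"gripper":60},{"translation":[-78,-98,0],"roll":0,"gripper":60},{"translation":[-104,-130,0],"roll":0,"gripper":60},{"translation":[-130,-163,0],"roll":0,"gripper":60}]'
python3 -m creep '[{"translation":[-15,-20,0],"roll":-6,"gripper":60},{"translation":[-25,-33,0],"roll":-13,"gripper":60},{"translation":[-25,-33,0],"roll":-18.5,"gripper":60},{"translation":[-25,-33,0],"roll":-18.5,"gripper":60},{"translation":[-25,-33,0],"roll":-18.5,"gripper":60}]'
python3 - <<'E'
from h import *
im,c,o=snap("wrist"); cv2.imwrite("pics/w1.png",im)
print(o["position"],R.from_quat(o["tool_rot"]).as_matrix().round(3).tolist(),o["q"].round(2))
for t in("hold_tip","hold_base"):print(t,viewer.recognise("wrist",t))
E
```

```text
time: 1.52
position: [0.2346, 0.4176, 0.2417]
tool_rot: [0.117, 0.993, 0.0, 0.0]
ft_force: [0.3, 0.2, 0.3]
grip_width: 0.068
grip_force: 0.0
time: 1.93
position: [0.323, 0.2289, 0.2419]
tool_rot: [0.117, 0.993, 0.0, 0.001]
ft_force: [-0.4, 0.1, 1.5]
grip_width: 0.0602
grip_force: 0.0
time: 2.35
position: [0.4112, 0.0399, 0.242]
tool_rot: [0.118, 0.993, 0.0, 0.001]
ft_force: [0.9, 0.6, -0.3]
grip_width: 0.0599
grip_force: 0.0
time: 2.77
position: [0.4269, 0.004, 0.2415]
tool_rot: [-0.042, 0.999, 0.0, -0.0]
ft_force: [-0.1, 0.3, -0.4]
grip_width: 0.06
grip_force: 0.0
[0.42691168 0.00404247 0.24153452] [[-0.996, -0.084, -0.0], [-0.084, 0.996, 0.0], [0.0, 0.0, -1.0]] [-0.25  0.26  1.9   0.    0.98 -1.91]
hold_tip [{'bbox': [304.5, 179.8, 25.8, 29.5], 'p': 0.89}, {'bbox': [119.1, 120.1, 37.9, 82.7], 'p': 0.31}]
hold_base [{'bbox': [298.9, 172.7, 45.6, 57.6], 'p': 0.82}]
```

View pics/w1.png

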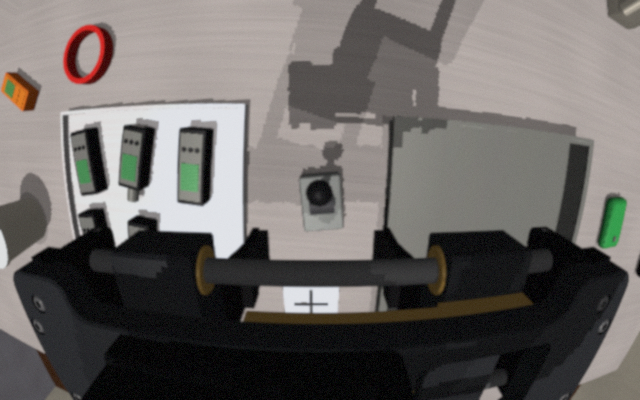

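The wrist view looks back towards the robot. The ball is at (319,193) on the block at (322,200), the cross at (311,302), meters on the left and the tote on the right.

```bash
python3 - <<'E'
from h import *
im=cv2.imread("pics/w1.png");o=telemetry.get_obs();c=cam("wrist",o)
for n,uv,z in(("ball",(319,193),.092),("ball hi",(319,193),.096),("block corners",[(300,178),(339,174),(345,226),(305,230)],.022),("cross",(311,302),.006),("tray inner c",[(248,101)],.018),("tote rim",[(389,117)],.05)):
  P=p2w(c,uv,z);print(n,P.round(4)[:,:2].tolist(),P.mean(0).round(4))
g=cv2.cvtColor(ortho(im,c,.44,.0,.092,.04),cv2.COLOR_BGR2GRAY)
m,cen=cv2.moments((g<45).astype(np.uint8),True),None;print(.44+.0395-m["m01"]/m["m00"]/1e3,.0395-m["m10"]/m["m00"]/1e3,m["m00"])
E
```

```text
ball [[0.4299, 0.0035]] [0.4299 0.0035 0.092 ]
ball hi [[0.4289, 0.0035]] [0.4289 0.0035 0.096 ]
block corners [[0.4316, -0.0194], [0.4227, 0.0265], [0.4878, 0.0408], [0.4974, -0.0087]] [0.4599 0.0098 0.022 ]
cross [[0.6168, 0.0073]] [0.6168 0.0073 0.006 ]
tray inner c [[0.3439, -0.0887]] [ 0.3439 -0.0887  0.018 ]
tote rim [[0.3493, 0.0726]] [0.3493 0.0726 0.05  ]
0.4298119658119658 0.0037692307692307678 468.0
```

```bash
python3 -m creep '[{"translation":[-2,-0.5,35],"roll":-6,"gripper":60},{"translation":[-2,-0.5,70],"roll":-6,"gripper":60},{"translation":[-2,-0.5,105],"roll":-6,"gripper":60},{"translation":[-2,-0.5,135],"roll":-6,"gripper":60},{"translation":[-2,-0.5,146],"roll":-6,"gripper":60}]'
python3 -m creep '[{"translation":[0,0,0],"roll":0,"gripper":15},{"translation":[0,0,0],"roll":0,"gripper":15},{"translation":[0,0,0],"roll":0,"gripper":15},{"translation":[0,0,0],"roll":0,"gripper":15},{"translation":[0,0,0],"roll":0,"gripper":15}]' 15
python3 -m creep '[{"translation":[-10,0,-2.5],"roll":0,"gripper":15},{"translation":[-20,0,-4],"roll":0,"gripper":15},{"translation":[-31,0,-4.5],"roll":0,"gripper":15},{"translation":[-42,0,-4],"roll":0,"gripper":15},{"translation":[-50,0,-2.5],"roll":0,"gripper":15}]'
```

```text
time: 3.33
position: [0.4271, 0.0049, 0.0926]
tool_rot: [-0.096, 0.995, 0.001, -0.003]
ft_force: [-0.4, -0.1, -0.2]
grip_width: 0.0597
grip_force: 0.0
time: 3.75
position: [0.43, 0.0037, 0.0967]
tool_rot: [-0.096, 0.995, -0.001, 0.001]
ft_force: [0.3, 0.2, 0.6]
grip_width: 0.0344
grip_force: 0.0
time: 4.17
position: [0.4817, 0.0119, 0.1005]
tool_rot: [-0.096, 0.995, -0.002, 0.004]
ft_force: [1.7, -5.2, 7.5]
grip_width: 0.0245
grip_force: 15.1
```

```bash
python3 -m creep '[{"translation":[-6,0,1],"roll":0,"gripper":15},{"translation":[-12,0,3],"roll":0,"gripper":15},{"translation":[-18,0,5],"roll":0,"gripper":15},{"translation":[-18,0,5],"roll":0,"gripper":15},{"translation":[-18,0,5],"roll":0,"gripper":15}]'
python3 - <<'E'
from h import *
im,c,o=snap("wrist"); i2,c2,_=snap("scene")
cv2.imwrite("pics/l2.png",np.hstack([im[120:320,190:450],i2[180:280,255:385].repeat(2,0).repeat(2,1)])); print(o["position"],o["ft_force"],o["grip_width"])
E
```

```text
time: 4.58
position: [0.4995, 0.015, 0.0947]
tool_rot: [-0.096, 0.995, -0.002, 0.004]
ft_force: [1.7, -5.6, 2.7]
grip_width: 0.0237
grip_force: 15.1
[0.49952016 0.01498089 0.0947293 ] [ 1.65439922 -5.62325399  2.71050048] 0.023719562107041882
```

View pics/l2.png

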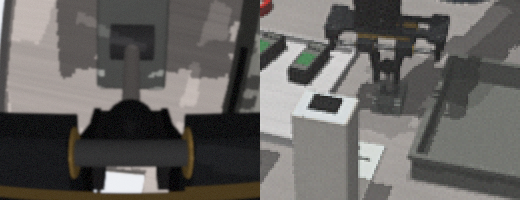

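The lever is following the gripper and leans to the far side (ball at about (130,125) in the left half). I'll keep going until it hits the stop.

```bash
python3 -m creep '[{"translation":[-4,0,2],"roll":0,"gripper":15},{"translation":[-4,0,2],"roll":0,"gripper":15},{"translation":[-4,0,2],"roll":0,"gripper":15}]'
python3 -m creep '[{"translation":[-4,0,2],"roll":0,"gripper":15},{"translation":[-4,0,2],"roll":0,"gripper":15},{"translation":[-4,0,2],"roll":0,"gripper":15}]'
python3 -m creep '[{"translation":[-4,0,2],"roll":0,"gripper":15},{"translation":[-4,0,2],"roll":0,"gripper":15},{"translation":[-4,0,2],"roll":0,"gripper":15}]'
```

```text
time: 4.93
position: [0.5034, 0.0157, 0.0928]
tool_rot: [-0.096, 0.995, -0.002, 0.004]
ft_force: [2.9, -5.2, 1.6]
grip_width: 0.0236
grip_force: 15.0
time: 5.18
position: [0.5072, 0.0163, 0.0907]
tool_rot: [-0.096, 0.995, -0.002, 0.004]
ft_force: [1.9, -5.8, 0.2]
grip_width: 0.0232
grip_force: 15.0
time: 5.43
position: [0.5108, 0.0171, 0.0886]
tool_rot: [-0.097, 0.995, -0.002, 0.003]
ft_force: [3.0, -6.8, 0.2]
grip_width: 0.0222
grip_force: 14.5
```

The grip width is shrinking while the force stays low, so the ball may be slipping at the stop. I'll release, lift and look.

```bash
python3 -m creep '[{"translation":[0,0,0],"roll":0,"gripper":60},{"translation":[0,0,0],"roll":0,"gripper":60},{"translation":[0,0,0],"roll":0,"gripper":60},{"translation":[0,0,0],"roll":0,"gripper":60},{"translation":[0,0,0],"roll":0,"gripper":60}]'
python3 -m creep '[{"translation":[10,0,-41],"roll":0,"gripper":60},{"translation":[30,0,-80],"roll":0,"gripper":60},{"translation":[50,0,-110],"roll":0,"gripper":60},{"translation":[70,0,-110],"roll":0,"gripper":60},{"translation":[70,0,-110],"roll":0,"gripper":60}]'
python3 - <<'E'
from h import *
im,c,o=snap("wrist"); r=viewer.recognise("wrist","hold_tip"); cv2.imwrite("pics/w3.png",im)
print(o["position"],r)
for z in(.092,):
  b=r[0]["bbox"];print(p2w(c,(b[0]+b[2]/2,b[1]+b[3]/2),z))
cv2.imwrite("pics/w3o.png",ortho(im,c,.47,.01,.09,.12,.5))
E
```

```text
time: 5.85
position: [0.5071, 0.0194, 0.0872]
tool_rot: [-0.096, 0.995, 0.0, -0.0]
ft_force: [-0.4, 0.4, 0.0]
grip_width: 0.0475
grip_force: 0.0
time: 6.27
position: [0.4351, 0.0063, 0.1982]
tool_rot: [-0.096, 0.995, 0.0, -0.001]
ft_force: [-0.2, 0.1, -0.4]
grip_width: 0.0595
grip_force: 0.0
[0.43507621 0.00630921 0.19822836] [{'bbox': [308.8, 213.7, 11.1, 48.6], 'p': 0.58}]
[[0.46755352 0.00713388 0.092     ]]
```

View pics/w3.png

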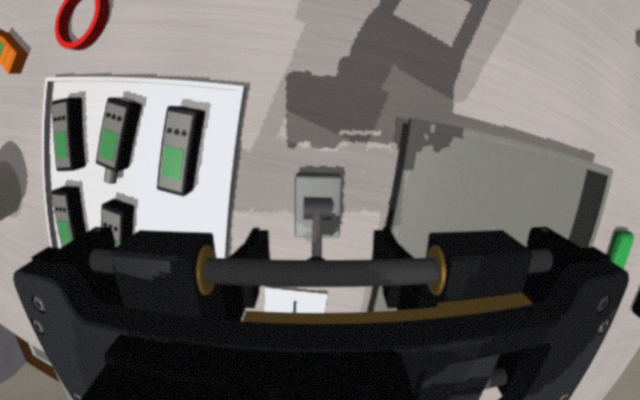

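The lever now leans to the far side, with the ball hidden behind the finger bar near (316,275). To be sure it's fully over, I'll push with closed fingers from behind.

```bash
python3 -m creep '[{"translation":[-18,0,30],"roll":0,"gripper":0},{"translation":[-18,0,60],"roll":0,"gripper":0},{"translation":[-18,0,85],"roll":0,"gripper":0},{"translation":[-18,0,103],"roll":0,"gripper":0},{"translation":[-18,0,103],"roll":0,"gripper":0}]'
python3 -m creep '[{"translation":[-6,0,0],"roll":0,"gripper":0},{"translation":[-12,0,0],"roll":0,"gripper":0},{"translation":[-16,0,0],"roll":0,"gripper":0},{"translation":[-19,0,0],"roll":0,"gripper":0},{"translation":[-19,0,0],"roll":0,"gripper":0}]'
python3 -m creep '[{"translation":[-2,0,0],"roll":0,"gripper":0},{"translation":[-3,0,0],"roll":0,"gripper":0},{"translation":[-3,0,0],"roll":0,"gripper":0}]'
```

```text
time: 6.78
position: [0.4553, 0.0097, 0.0901]
tool_rot: [-0.096, 0.995, 0.001, -0.004]
ft_force: [-0.3, -0.5, 0.6]
grip_width: 0.0346
grip_force: 0.0
time: 7.2
position: [0.4763, 0.0115, 0.0952]
tool_rot: [-0.097, 0.995, -0.002, 0.001]
ft_force: [-3.0, -6.8, 1.2]
grip_width: 0.0036
grip_force: 3.0
time: 7.45
position: [0.4762, 0.0114, 0.0951]
tool_rot: [-0.097, 0.995, -0.001, -0.002]
ft_force: [-6.5, -11.6, 4.5]
grip_width: 0.0004
grip_force: 6.2
```

The tool stopped against the lever while the force rose, so the hold is fully engaged. Next I'll back off and hover over the tray.

```bash
python3 -m creep '[{"translation":[15,0,0],"roll":0,"gripper":0},{"translation":[22,0,-30],"roll":0,"gripper":0},{"translation":[22,0,-70],"roll":3,"gripper":0},{"translation":[30,0,-110],"roll":7,"gripper":20},{"translation":[40,0,-150],"roll":11,"gripper":60}]'
python3 -m creep '[{"translation":[0,-41,0],"roll":0,"gripper":60},{"translation":[0,-82,0],"roll":0,"gripper":60},{"translation":[0,-123,0],"roll":0,"gripper":60},{"translation":[0,-164,0],"roll":0,"gripper":60},{"translation":[0,-205,0],"roll":0,"gripper":60}]'
python3 -m creep '[{"translation":[0,-30,0],"roll":0,"gripper":60},{"translation":[0,-45,0],"roll":0,"gripper":60},{"translation":[0,-45,0],"roll":0,"gripper":60},{"translation":[0,-45,0],"roll":0,"gripper":60}]'
cat >> h.py <<'E'
def meters(im,c,x,y,half=.14,z=.035):
    "green displays in top-down view -> world centre of display, yaw deg (mod 180) of long axis vs +x"
    o=ortho(im,c,x,y,z,half,.5); h=cv2.cvtColor(o,cv2.COLOR_BGR2HSV)
    g=cv2.morphologyEx(cv2.inRange(h,(45,70,50),(80,255,255)),cv2.MORPH_OPEN,np.ones((5,5)))
    out=[]
    for k in cv2.findContours(g,cv2.RETR_EXTERNAL,cv2.CHAIN_APPROX_NONE)[0]:
        if cv2.contourArea(k)<500: continue
        (u,v),(a,b),t=cv2.minAreaRect(k); vx,vy=cv2.fitLine(k,cv2.DIST_L2,0,.01,.01).ravel()[:2]
        B=cv2.boxPoints(((u,v),(a,b),t)); e=[B[1]-B[0],B[2]-B[1]]; L=max(e,key=np.linalg.norm)
        yaw=np.degrees(np.arctan2(-L[0],-L[1])); yaw=(yaw+90)%180-90
        n=o.shape[0]/2; out.append((round(x+(n-v)*.0005,4),round(y+(n-u)*.0005,4),round(yaw,1),round(max(a,b)/2),round(min(a,b)/2)))
    return o,out
def rep(o):
    Rt=R.from_quat(o["tool_rot"]).as_matrix(); print("TCP",o["position"].round(4),"yaw",round(np.degrees(np.arctan2(Rt[1,0],Rt[0,0])),1),"q6",round(o["q"][5],2))
E
python3 - <<'E'
from h import *
im,c,o=snap("wrist");rep(o); op,ms=meters(im,c,.46,-.245); print(ms)
cv2.imwrite("pics/t1.png",op); t,ct,_=snap("top"); print(meters(t,ct,.48,-.245,.17)[1])
E
```

```text
time: 7.87
position: [0.4394, 0.0056, 0.2467]
tool_rot: [0.002, 1.0, -0.0, 0.001]
ft_force: [1.6, -0.9, 0.4]
grip_width: 0.0076
grip_force: 0.0
time: 8.28
position: [0.439, -0.2011, 0.2457]
tool_rot: [-0.0, 1.0, -0.001, 0.001]
ft_force: [1.2, 0.7, 0.2]
grip_width: 0.0392
grip_force: 0.0
time: 8.62
position: [0.4387, -0.244, 0.2444]
tool_rot: [0.001, 1.0, 0.0, 0.0]
ft_force: [-0.0, 0.1, 0.3]
grip_width: 0.0585
grip_force: 0.0
TCP [ 0.4387 -0.244   0.2444] yaw 179.9 q6 -2.3
[(0.4299, -0.2474, np.float32(-9.5), 33, 22), (0.438, -0.1554, np.float32(-2.6), 33, 24), (0.4394, -0.3358, np.float32(9.3), 33, 23)]
[(0.4355, -0.3341, np.float32(48.8), 23, 12)]
```

View pics/t1.png

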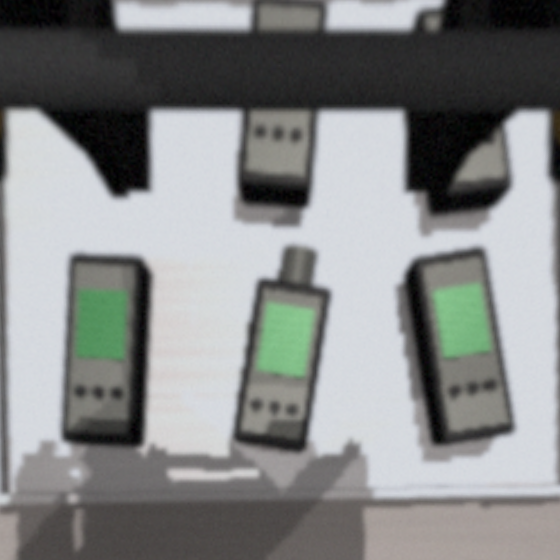

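Rectified view (0.5 mm/px): plain meter A's top face is centred at (103,349), the probe body at (281,366) with its nozzle up, and meter B at (460,347). I'll grasp A first.

```bash
python3 -m creep '[{"translation":[13,35,0],"roll":2,"gripper":62},{"translation":[13,70,10],"roll":2,"gripper":62},{"translation":[13,88,40],"roll":2,"gripper":62},{"translation":[13,88,80],"roll":2,"gripper":62},{"translation":[13,88,120],"roll":2,"gripper":62}]'
python3 -m creep '[{"translation":[0,0,35],"roll":0,"gripper":62},{"translation":[0,0,70],"roll":0,"gripper":62},{"translation":[0,0,88],"roll":0,"gripper":62},{"translation":[0,0,95],"roll":0,"gripper":62},{"translation":[0,0,95],"roll":0,"gripper":62}]'
python3 -m creep '[{"translation":[0,0,0],"roll":0,"gripper":30},{"translation":[0,0,0],"roll":0,"gripper":30},{"translation":[0,0,0],"roll":0,"gripper":30},{"translation":[0,0,0],"roll":0,"gripper":30},{"translation":[0,0,0],"roll":0,"gripper":30}]' 25
python3 -m creep '[{"translation":[0,0,-20],"roll":0,"gripper":30},{"translation":[0,0,-60],"roll":0,"gripper":30},{"translation":[0,0,-100],"roll":0,"gripper":30},{"translation":[0,0,-140],"roll":0,"gripper":30},{"translation":[0,0,-180],"roll":0,"gripper":30}]'
```

```text
time: 9.13
position: [0.4264, -0.1534, 0.1245]
tool_rot: [0.015, 1.0, -0.001, 0.002]
ft_force: [0.3, -0.1, -1.1]
grip_width: 0.062
grip_force: 0.0
time: 9.55
position: [0.4251, -0.1544, 0.028]
tool_rot: [0.017, 1.0, 0.001, -0.002]
ft_force: [-1.0, -0.2, -0.6]
grip_width: 0.062
grip_force: 0.0
time: 9.97
position: [0.4264, -0.1565, 0.0301]
tool_rot: [0.018, 1.0, -0.0, 0.001]
ft_force: [-0.6, 1.9, 4.8]
grip_width: 0.0379
grip_force: 25.0
time: 10.38
position: [0.425, -0.1558, 0.211]
tool_rot: [0.018, 1.0, 0.0, -0.0]
ft_force: [1.5, -0.8, -2.8]
grip_width: 0.0378
grip_force: 25.0
```

```bash
python3 -m creep '[{"translation":[-6,33,0],"roll":0,"gripper":30},{"translation":[-13,66,0],"roll":0,"gripper":30},{"translation":[-20,99,0],"roll":0,"gripper":30},{"translation":[-26,132,0],"roll":0,"gripper":30},{"translation":[-33,165,0],"roll":0,"gripper":30}]'
python3 -m creep '[{"translation":[-6,33,0],"roll":0,"gripper":30},{"translation":[-13,66,0],"roll":0,"gripper":30},{"translation":[-20,99,0],"roll":0,"gripper":30},{"translation":[-26,132,0],"roll":0,"gripper":30},{"translation":[-33,165,0],"roll":0,"gripper":30}]'
python3 -m creep '[{"translation":[-6,33,0],"roll":0,"gripper":30},{"translation":[-13,66,0],"roll":0,"gripper":30},{"translation":[-20,99,0],"roll":0,"gripper":30},{"translation":[-26,132,0],"roll":-2,"gripper":30},{"translation":[-33,163,0],"roll":-4,"gripper":30}]'
python3 - <<'E'
from h import *
im,c,o=snap("wrist");rep(o); print(o["grip_width"]); cv2.imwrite("pics/g1.png",im)
t,ct,_=snap("top"); cv2.imwrite("pics/top1.png",t)
E
```

```text
time: 10.8
position: [0.4639, 0.0089, 0.2094]
tool_rot: [0.018, 1.0, 0.0, -0.0]
ft_force: [0.7, -0.4, -2.3]
grip_width: 0.038
grip_force: 25.0
time: 11.22
position: [0.5027, 0.1728, 0.209]
tool_rot: [0.018, 1.0, -0.0, -0.001]
ft_force: [0.6, -0.5, -2.5]
grip_width: 0.0378
grip_force: 25.0
time: 11.63
position: [0.5413, 0.3345, 0.2088]
tool_rot: [-0.018, 1.0, -0.0, -0.001]
ft_force: [0.9, -0.8, -2.4]
grip_width: 0.0378
grip_force: 25.0
TCP [0.5413 0.3345 0.2088] yaw -177.9 q6 -1.23
0.03775314356899678
```

View pics/g1.png

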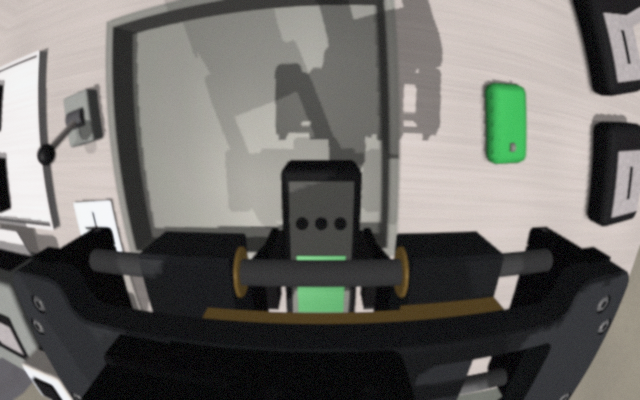

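The meter is held squarely. The lever leans to the far side (ball at (46,154)), and the tote walls show at about x = 115 and x = 390 px. I'll lower it in, about 9 mm further from the wall.

```bash
python3 -m creep '[{"translation":[0,-9,40],"roll":0,"gripper":30},{"translation":[0,-9,80],"roll":0,"gripper":30},{"translation":[0,-9,120],"roll":0,"gripper":30},{"translation":[0,-9,150],"roll":0,"gripper":30},{"translation":[0,-9,165],"roll":0,"gripper":30}]'
python3 -m creep '[{"translation":[0,0,7],"roll":0,"gripper":30},{"translation":[0,0,13],"roll":0,"gripper":30},{"translation":[0,0,13],"roll":0,"gripper":30},{"translation":[0,0,13],"roll":0,"gripper":55},{"translation":[0,0,13],"roll":0,"gripper":55}]'
python3 -m creep '[{"translation":[0,0,0],"roll":0,"gripper":55},{"translation":[0,0,-30],"roll":0,"gripper":55},{"translation":[0,0,-70],"roll":0,"gripper":60},{"translation":[0,0,-110],"roll":0,"gripper":60},{"translation":[0,0,-150],"roll":0,"gripper":62}]'
python3 -m creep '[{"translation":[7,-41,-15],"roll":0,"gripper":62},{"translation":[15,-82,-30],"roll":0,"gripper":62},{"translation":[22,-123,-30],"roll":0,"gripper":62},{"translation":[30,-164,-30],"roll":0,"gripper":62},{"translation":[37,-200,-30],"roll":0,"gripper":62}]'
python3 -m creep '[{"translation":[7,-41,0],"roll":0,"gripper":62},{"translation":[15,-82,0],"roll":0,"gripper":62},{"translation":[22,-123,0],"roll":0,"gripper":62},{"translation":[30,-164,0],"roll":0,"gripper":62},{"translation":[37,-200,0],"roll":0,"gripper":62}]'
python3 -m creep '[{"translation":[5,-41,0],"roll":-3,"gripper":62},{"translation":[10,-82,0],"roll":-6,"gripper":62},{"translation":[15,-123,0],"roll":-8,"gripper":62},{"translation":[18,-160,0],"roll":-8,"gripper":62},{"translation":[18,-160,0],"roll":-8,"gripper":62}]'
python3 - <<'E'
from h import *
im,c,o=snap("wrist");rep(o); op,ms=meters(im,c,.46,-.245,.17); print(ms)
cv2.imwrite("pics/t2.png",op)
E
```

```text
time: 12.15
position: [0.5389, 0.3216, 0.0395]
tool_rot: [-0.017, 1.0, -0.002, -0.004]
ft_force: [-1.0, 0.2, -2.3]
grip_width: 0.0375
grip_force: 25.0
time: 12.57
position: [0.5439, 0.3243, 0.0329]
tool_rot: [-0.017, 1.0, 0.001, 0.002]
ft_force: [-0.2, 0.7, 0.1]
grip_width: 0.0444
grip_force: 0.0
time: 12.98
position: [0.5424, 0.3239, 0.1834]
tool_rot: [-0.017, 1.0, 0.0, 0.0]
ft_force: [0.2, -0.1, -0.8]
grip_width: 0.0604
grip_force: 0.0
time: 13.4
position: [0.5125, 0.1214, 0.2129]
tool_rot: [-0.018, 1.0, -0.0, 0.002]
ft_force: [0.3, -0.6, 0.3]
grip_width: 0.0621
grip_force: 0.0
time: 13.82
position: [0.4822, -0.0808, 0.2123]
tool_rot: [-0.017, 1.0, -0.001, 0.001]
ft_force: [0.9, 0.2, -0.0]
grip_width: 0.0622
grip_force: 0.0
time: 14.23
position: [0.4713, -0.247, 0.2127]
tool_rot: [-0.084, 0.996, -0.004, 0.002]
ft_force: [1.2, -0.1, -0.1]
grip_width: 0.0624
grip_force: 0.0
TCP [ 0.4713 -0.247   0.2127] yaw -170.3 q6 -2.43
[(0.4298, -0.2473, np.float32(-10.4), 34, 24), (0.4395, -0.3355, np.float32(9.5), 33, 23), (0.5583, -0.246, np.float32(-90.0), 23, 16), (0.5629, -0.336, np.float32(5.7), 31, 23)]
```

```bash
python3 -m creep '[{"translation":[24,-32,0],"roll":0,"gripper":62},{"translation":[48,-65,10],"roll":0,"gripper":62},{"translation":[59,-81,40],"roll":0,"gripper":62},{"translation":[59,-81,80],"roll":0,"gripper":62},{"translation":[59,-81,110],"roll":0,"gripper":62}]'
python3 -m creep '[{"translation":[0,0,30],"roll":0,"gripper":62},{"translation":[0,0,55],"roll":0,"gripper":62},{"translation":[0,0,68],"roll":0,"gripper":62},{"translation":[0,0,73],"roll":0,"gripper":62},{"translation":[0,0,73],"roll":0,"gripper":62}]'
python3 -m creep '[{"translation":[0,0,0],"roll":0,"gripper":30},{"translation":[0,0,0],"roll":0,"gripper":30},{"translation":[0,0,0],"roll":0,"gripper":30},{"translation":[0,0,0],"roll":0,"gripper":30},{"translation":[0,0,0],"roll":0,"gripper":30}]' 25
python3 -m creep '[{"translation":[0,0,-20],"roll":0,"gripper":30},{"translation":[0,0,-60],"roll":0,"gripper":30},{"translation":[0,0,-100],"roll":0,"gripper":30},{"translation":[0,0,-140],"roll":0,"gripper":30},{"translation":[0,0,-180],"roll":0,"gripper":30}]'
python3 -m creep '[{"translation":[-14,37,0],"roll":0,"gripper":30},{"translation":[-28,74,0],"roll":0,"gripper":30},{"translation":[-42,110,0],"roll":0,"gripper":30},{"translation":[-56,147,0],"roll":0,"gripper":30},{"translation":[-70,184,0],"roll":0,"gripper":30}]'
python3 -m creep '[{"translation":[-14,37,0],"roll":0,"gripper":30},{"translation":[-28,74,0],"roll":0,"gripper":30},{"translation":[-42,110,0],"roll":0,"gripper":30},{"translation":[-56,147,0],"roll":0,"gripper":30},{"translation":[-70,184,0],"roll":0,"gripper":30}]'
python3 -m creep '[{"translation":[-14,37,0],"roll":0,"gripper":30},{"translation":[-28,74,0],"roll":0,"gripper":30},{"translation":[-42,110,0],"roll":3,"gripper":30},{"translation":[-56,147,0],"roll":6,"gripper":30},{"translation":[-70,184,0],"roll":8,"gripper":30}]'
python3 - <<'E'
from h import *
im,c,o=snap("wrist");rep(o); print(o["grip_width"])
E
```

```text
time: 14.7
position: [0.4256, -0.3291, 0.1004]
tool_rot: [-0.086, 0.996, -0.0, 0.0]
ft_force: [-0.0, 0.2, 0.2]
grip_width: 0.062
grip_force: 0.0
time: 15.12
position: [0.4259, -0.3274, 0.0275]
tool_rot: [-0.088, 0.996, 0.001, -0.001]
ft_force: [-0.1, 0.0, 0.9]
grip_width: 0.062
grip_force: 0.0
time: 15.53
position: [0.427, -0.3303, 0.0293]
tool_rot: [-0.087, 0.996, -0.002, 0.001]
ft_force: [-0.8, -1.5, 3.7]
grip_width: 0.0378
grip_force: 25.0
time: 15.95
position: [0.425, -0.3278, 0.2096]
tool_rot: [-0.087, 0.996, 0.001, -0.001]
ft_force: [0.8, -0.6, -1.1]
grip_width: 0.0382
grip_force: 25.0
time: 16.37
position: [0.4621, -0.1335, 0.2082]
tool_rot: [-0.086, 0.996, 0.0, -0.0]
ft_force: [0.4, -0.1, -1.6]
grip_width: 0.038
grip_force: 25.0
time: 16.78
position: [0.499, 0.0599, 0.208]
tool_rot: [-0.087, 0.996, 0.0, -0.001]
ft_force: [0.2, 0.7, -1.1]
grip_width: 0.0379
grip_force: 25.0
time: 17.2
position: [0.5359, 0.253, 0.2078]
tool_rot: [-0.016, 1.0, -0.0, -0.001]
ft_force: [0.6, -1.2, -0.4]
grip_width: 0.0375
grip_force: 25.0
TCP [0.5359 0.253  0.2078] yaw -178.1 q6 -1.35
0.037509566214184435
```

```bash
python3 -m creep '[{"translation":[-6,-10,40],"roll":0,"gripper":30},{"translation":[-6,-10,80],"roll":0,"gripper":30},{"translation":[-6,-10,120],"roll":0,"gripper":30},{"translation":[-6,-10,150],"roll":0,"gripper":30},{"translation":[-6,-10,165],"roll":0,"gripper":30}]'
python3 -m creep '[{"translation":[0,0,7],"roll":0,"gripper":30},{"translation":[0,0,12],"roll":0,"gripper":30},{"translation":[0,0,12],"roll":0,"gripper":30},{"translation":[0,0,12],"roll":0,"gripper":55},{"translation":[0,0,12],"roll":0,"gripper":55}]'
python3 -m creep '[{"translation":[0,0,0],"roll":0,"gripper":55},{"translation":[0,0,-30],"roll":0,"gripper":55},{"translation":[0,0,-70],"roll":0,"gripper":60},{"translation":[0,0,-110],"roll":0,"gripper":60},{"translation":[0,0,-150],"roll":0,"gripper":62}]'
python3 -m creep '[{"translation":[7,-41,-15],"roll":0,"gripper":62},{"translation":[14,-82,-30],"roll":0,"gripper":62},{"translation":[21,-123,-30],"roll":0,"gripper":62},{"translation":[28,-164,-30],"roll":0,"gripper":62},{"translation":[35,-200,-30],"roll":0,"gripper":62}]'
python3 -m creep '[{"translation":[7,-41,0],"roll":0,"gripper":62},{"translation":[14,-82,0],"roll":0,"gripper":62},{"translation":[21,-123,0],"roll":0,"gripper":62},{"translation":[28,-164,0],"roll":0,"gripper":62},{"translation":[35,-200,0],"roll":0,"gripper":62}]'
python3 -m creep '[{"translation":[5,-41,0],"roll":6,"gripper":62},{"translation":[10,-82,0],"roll":12,"gripper":62},{"translation":[16,-87,0],"roll":12,"gripper":62},{"translation":[16,-87,0],"roll":12,"gripper":62},{"translation":[16,-87,0],"roll":12,"gripper":62}]'
python3 - <<'E'
from h import *
im,c,o=snap("wrist");rep(o); op,ms=meters(im,c,.46,-.245,.17); print(ms)
cv2.imwrite("pics/t3.png",ortho(im,c,.46,-.245,.035,.14,.5)); t,ct,_=snap("top"); cv2.imwrite("pics/top3.png",t); print(meters(t,ct,.47,.24,.16)[1])
E
```

```text
time: 17.67
position: [0.5396, 0.2403, 0.0388]
tool_rot: [-0.017, 1.0, -0.001, -0.004]
ft_force: [-0.5, -0.2, -2.2]
grip_width: 0.0377
grip_force: 25.0
time: 18.08
position: [0.5446, 0.2417, 0.0328]
tool_rot: [-0.017, 1.0, 0.0, 0.002]
ft_force: [0.7, -0.5, 0.7]
grip_width: 0.0445
grip_force: 0.0
time: 18.5
position: [0.5432, 0.2413, 0.1836]
tool_rot: [-0.017, 1.0, 0.0, 0.0]
ft_force: [1.1, 0.3, 0.5]
grip_width: 0.0602
grip_force: 0.0
time: 18.92
position: [0.5154, 0.0388, 0.213]
tool_rot: [-0.018, 1.0, -0.0, 0.002]
ft_force: [0.0, -0.6, 0.7]
grip_width: 0.0622
grip_force: 0.0
time: 19.33
position: [0.487, -0.1635, 0.2124]
tool_rot: [-0.017, 1.0, -0.001, 0.001]
ft_force: [1.1, 0.6, -0.4]
grip_width: 0.062
grip_force: 0.0
time: 19.75
position: [0.4738, -0.248, 0.2116]
tool_rot: [0.088, 0.996, 0.0, 0.0]
ft_force: [-0.0, -0.1, 0.6]
grip_width: 0.0622
grip_force: 0.0
TCP [ 0.4738 -0.248   0.2116] yaw 169.9 q6 -2.09
[(0.43, -0.2478, np.float32(-9.9), 33, 24), (0.5589, -0.2461, np.float32(84.5), 23, 16)]
[(0.5547, 0.3254, np.float32(2.1), 31, 24), (0.555, 0.2424, np.float32(1.4), 31, 21)]
```

View pics/t3.png

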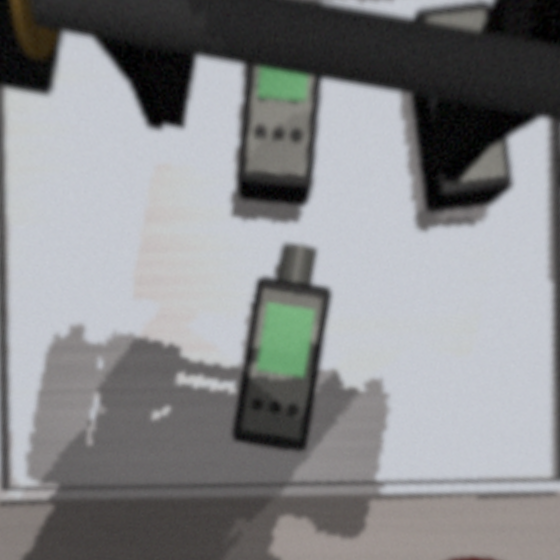

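The probe body is centred at (282,366) with its nozzle tip at (298,247), so its middle is at (0.4273, -0.2477) with yaw -10°. Both meters already placed lie well in the tote. I'll approach the probe.

```bash
python3 -m creep '[{"translation":[30,-8,20],"roll":0,"gripper":62},{"translation":[46,-8,55],"roll":0,"gripper":62},{"translation":[46,-8,90],"roll":0,"gripper":62},{"translation":[46,-8,110],"roll":0,"gripper":62},{"translation":[46,-8,110],"roll":0,"gripper":62}]'
python3 -m creep '[{"translation":[0,0,30],"roll":0,"gripper":62},{"translation":[0,0,55],"roll":0,"gripper":62},{"translation":[0,0,68],"roll":0,"gripper":62},{"translation":[0,0,72],"roll":0,"gripper":62},{"translation":[0,0,72],"roll":0,"gripper":62}]'
python3 - <<'E'
from h import *
rep(telemetry.get_obs())
E
```

```text
time: 20.27
position: [0.4256, -0.2445, 0.098]
tool_rot: [0.086, 0.996, 0.003, -0.003]
ft_force: [-0.9, -0.4, -0.3]
grip_width: 0.062
grip_force: 0.0
time: 20.68
position: [0.4283, -0.2474, 0.0292]
tool_rot: [0.086, 0.996, 0.0, -0.0]
ft_force: [0.4, 0.3, 0.1]
grip_width: 0.0622
grip_force: 0.0
TCP [ 0.4283 -0.2474  0.0292] yaw 170.1 q6 -2.15
```

```bash
python3 -m creep '[{"translation":[0,0,0],"roll":0,"gripper":30},{"translation":[0,0,0],"roll":0,"gripper":30},{"translation":[0,0,0],"roll":0,"gripper":30},{"translation":[0,0,0],"roll":0,"gripper":30},{"translation":[0,0,0],"roll":0,"gripper":30}]' 25
python3 -m creep '[{"translation":[0,0,-20],"roll":0,"gripper":30},{"translation":[0,0,-60],"roll":0,"gripper":30},{"translation":[0,0,-100],"roll":0,"gripper":30},{"translation":[0,0,-140],"roll":0,"gripper":30},{"translation":[0,0,-180],"roll":0,"gripper":30}]'
python3 - <<'E'
from h import *
im=cv2.imread("pics/top0.png"); c=cam("top")
a=ortho(im,c,.64,.01,.006,.09,.5); b=ortho(im,c,.72,.01,.206,.09,.5)
cv2.imwrite("pics/sc.png",np.hstack([a,b]))
E
```

```text
time: 21.1
position: [0.428, -0.2484, 0.0299]
tool_rot: [0.087, 0.996, -0.0, 0.001]
ft_force: [0.3, 0.5, 4.2]
grip_width: 0.0376
grip_force: 25.0
time: 21.52
position: [0.4268, -0.2476, 0.2107]
tool_rot: [0.087, 0.996, 0.0, -0.001]
ft_force: [0.6, -1.5, -1.8]
grip_width: 0.0382
grip_force: 25.0
```

View pics/sc.png

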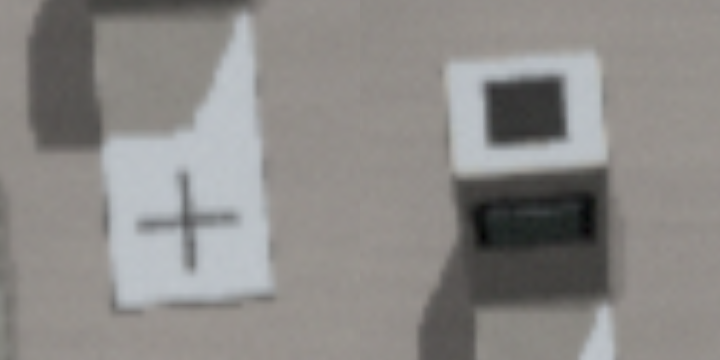

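The cross is centred at (188,220) in the left crop, and its bars and the upright's edges give a yaw of about 4.6°. The upright's face is at (531,169) in the right crop. Together these put the scan point at about (0.618, 0.0065, 0.140). I'll carry the probe there nose first.

```bash
python3 -m creep '[{"translation":[-6,27,0],"roll":0,"gripper":30},{"translation":[-12,54,0],"roll":0,"gripper":30},{"translation":[-17,80,0],"roll":0,"gripper":30},{"translation":[-23,107,0],"roll":0,"gripper":30},{"translation":[-29,134,0],"roll":0,"gripper":30}]'
python3 -m creep '[{"translation":[-6,27,0],"roll":-4,"gripper":30},{"translation":[-12,54,0],"roll":-8,"gripper":30},{"translation":[-17,80,0],"roll":-12,"gripper":30},{"translation":[-23,107,0],"roll":-14.6,"gripper":30},{"translation":[-29,134,0],"roll":-14.6,"gripper":30}]'
python3 -m creep '[{"translation":[0,0,0],"roll":0,"gripper":30},{"translation":[0,0,0],"roll":0,"gripper":30}]'
cat >> h.py <<'E'
def togo(o,x,y,z,yaw):
    Rt=R.from_quat(o["tool_rot"]).as_matrix(); cy=np.degrees(np.arctan2(Rt[1,0],Rt[0,0]))
    print("shift mm",((Rt.T@(np.array([x,y,z])-o["position"]))*1000).round(1),"roll",round(-((yaw-cy+180)%360-180),1))
E
python3 - <<'E'
from h import *
o=telemetry.get_obs();rep(o);togo(o,.617,.0065,.150,184.6)
E
```

```text
time: 21.93
position: [0.479, -0.12, 0.2091]
tool_rot: [0.088, 0.996, 0.0, -0.0]
ft_force: [0.1, -0.3, -1.3]
grip_width: 0.0379
grip_force: 25.0
time: 22.35
position: [0.5309, 0.007, 0.2088]
tool_rot: [-0.041, 0.999, 0.0, -0.001]
ft_force: [0.2, -0.0, -1.8]
grip_width: 0.0378
grip_force: 25.0
time: 22.52
position: [0.5309, 0.0069, 0.2087]
tool_rot: [-0.042, 0.999, -0.0, -0.0]
ft_force: [0.0, -0.2, -1.7]
grip_width: 0.0381
grip_force: 25.0
TCP [0.5309 0.0069 0.2087] yaw -175.2 q6 -1.85
shift mm [-85.8  -7.5  58.7] roll 0.2
```

```bash
python3 -m creep '[{"translation":[-10,-1,20],"roll":0,"gripper":30},{"translation":[-25,-3,40],"roll":0,"gripper":30},{"translation":[-50,-5,58],"roll":0,"gripper":30},{"translation":[-75,-7,58],"roll":0,"gripper":30},{"translation":[-86,-7.5,58],"roll":0,"gripper":30}]'
python3 -m creep '[{"translation":[0,0,0],"roll":0,"gripper":30},{"translation":[0,0,0],"roll":0,"gripper":30},{"translation":[0,0,0],"roll":0,"gripper":30},{"translation":[0,0,0],"roll":0,"gripper":30}]'
python3 - <<'E'
from h import *
o=telemetry.get_obs();rep(o);togo(o,.617,.0065,.150,184.6)
t,ct,_=snap("scene"); w,_,_=snap("wrist")
cv2.imwrite("pics/s4.png",np.hstack([t[170:320,230:380].repeat(2,0).repeat(2,1),w[100:400,100:540]]))
E
```

```text
time: 22.93
position: [0.6196, 0.0032, 0.1495]
tool_rot: [-0.039, 0.999, -0.0, 0.0]
ft_force: [1.7, 0.4, -0.9]
grip_width: 0.0376
grip_force: 25.0
time: 23.27
position: [0.6159, 0.0047, 0.151]
tool_rot: [-0.04, 0.999, 0.0, -0.001]
ft_force: [-0.2, -0.6, -3.3]
grip_width: 0.0375
grip_force: 25.0
TCP [0.6159 0.0047 0.151 ] yaw -175.4 q6 -1.82
shift mm [-1.3  1.7  1. ] roll -0.0
```

View pics/s4.png

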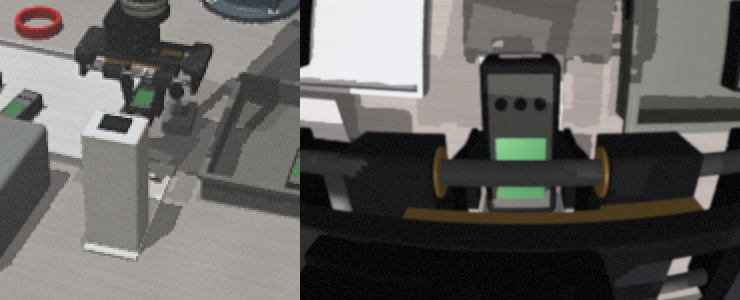

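The probe is held level with its nose to the scanner, behind the upright in the left half, and the wrist view shows it square. I'll hold here, then raise, turn to the long side and lower.

```bash
python3 -m creep '[{"translation":[-1,2,1],"roll":0,"gripper":30},{"translation":[-1,2,1],"roll":0,"gripper":30},{"translation":[-1,2,1],"roll":0,"gripper":30},{"translation":[-1,2,1],"roll":0,"gripper":30},{"translation":[-1,2,1],"roll":0,"gripper":30}]'
python3 -m creep '[{"translation":[0,0,0],"roll":0,"gripper":30},{"translation":[0,0,0],"roll":0,"gripper":30},{"translation":[0,0,0],"roll":0,"gripper":30},{"translation":[0,0,0],"roll":0,"gripper":30},{"translation":[0,0,0],"roll":0,"gripper":30}]'
python3 -m creep '[{"translation":[0,0,0],"roll":0,"gripper":30},{"translation":[0,0,0],"roll":0,"gripper":30},{"translation":[0,0,0],"roll":0,"gripper":30},{"translation":[0,0,0],"roll":0,"gripper":30},{"translation":[0,0,0],"roll":0,"gripper":30}]'
python3 -m creep '[{"translation":[0,0,0],"roll":0,"gripper":30},{"translation":[0,0,0],"roll":0,"gripper":30},{"translation":[0,0,-12],"roll":0,"gripper":30},{"translation":[0,0,-28],"roll":0,"gripper":30},{"translation":[0,0,-28],"roll":0,"gripper":30}]'
python3 -m creep '[{"translation":[0,0,0],"roll":6,"gripper":30},{"translation":[0,0,0],"roll":12,"gripper":30},{"translation":[0,0,0],"roll":18,"gripper":30},{"translation":[0,0,0],"roll":24,"gripper":30},{"translation":[0,0,0],"roll":30,"gripper":30}]'
python3 -m creep '[{"translation":[0,0,0],"roll":6,"gripper":30},{"translation":[0,0,0],"roll":12,"gripper":30},{"translation":[0,0,0],"roll":18,"gripper":30},{"translation":[0,0,0],"roll":24,"gripper":30},{"translation":[0,0,0],"roll":30,"gripper":30}]'
python3 -m creep '[{"translation":[0,0,0],"roll":6,"gripper":30},{"translation":[0,0,0],"roll":12,"gripper":30},{"translation":[0,0,0],"roll":18,"gripper":30},{"translation":[0,0,0],"roll":24,"gripper":30},{"translation":[0,0,0],"roll":30,"gripper":30}]'
python3 -m creep '[{"translation":[0,0,0],"roll":0,"gripper":30},{"translation":[0,0,0],"roll":0,"gripper":30}]'
python3 - <<'E'
from h import *
o=telemetry.get_obs();rep(o);togo(o,.617,.0065,.150,94.6)
E
```

```text
time: 23.78
position: [0.6185, 0.0072, 0.1501]
tool_rot: [-0.04, 0.999, -0.0, 0.0]
ft_force: [0.9, -0.2, -2.0]
grip_width: 0.0378
grip_force: 25.0
time: 24.2
position: [0.6185, 0.0071, 0.15]
tool_rot: [-0.04, 0.999, -0.0, 0.0]
ft_force: [0.4, -0.2, -2.5]
grip_width: 0.0381
grip_force: 25.0
time: 24.62
position: [0.6185, 0.0071, 0.1501]
tool_rot: [-0.04, 0.999, -0.0, 0.0]
ft_force: [0.4, 0.9, -1.6]
grip_width: 0.0379
grip_force: 25.0
time: 25.03
position: [0.6207, 0.0068, 0.1816]
tool_rot: [-0.04, 0.999, -0.001, 0.003]
ft_force: [1.1, 0.1, -2.7]
grip_width: 0.0375
grip_force: 25.0
time: 25.45
position: [0.6185, 0.0071, 0.1782]
tool_rot: [0.222, 0.975, -0.0, 0.0]
ft_force: [-0.6, -0.6, -2.2]
grip_width: 0.0377
grip_force: 25.0
time: 25.87
position: [0.6185, 0.0071, 0.1782]
tool_rot: [0.467, 0.884, 0.0, 0.0]
ft_force: [0.2, 0.5, -2.2]
grip_width: 0.038
grip_force: 25.0
time: 26.28
position: [0.6184, 0.0071, 0.1782]
tool_rot: [0.68, 0.733, 0.0, 0.0]
ft_force: [-0.3, -0.2, -0.8]
grip_width: 0.038
grip_force: 25.0
time: 26.45
position: [0.6184, 0.0071, 0.1782]
tool_rot: [0.677, 0.736, 0.0, 0.0]
ft_force: [0.2, -0.5, -1.8]
grip_width: 0.0377
grip_force: 25.0
TCP [0.6184 0.0071 0.1782] yaw 94.7 q6 -0.25
shift mm [-0.5 -1.5 28.2] roll 0.1
```

```bash
python3 -m creep '[{"translation":[0,-3,6],"roll":0,"gripper":30},{"translation":[0,-3,12],"roll":0,"gripper":30},{"translation":[0,-3,18],"roll":0,"gripper":30},{"translation":[0,-3,24],"roll":0,"gripper":30},{"translation":[0,-3,28],"roll":0,"gripper":30}]'
python3 -m creep '[{"translation":[0,0,0],"roll":0,"gripper":30},{"translation":[0,0,0],"roll":0,"gripper":30},{"translation":[0,0,0],"roll":0,"gripper":30},{"translation":[0,0,0],"roll":0,"gripper":30},{"translation":[0,0,0],"roll":0,"gripper":30}]'
python3 -m creep '[{"translation":[0,0,0],"roll":0,"gripper":30},{"translation":[0,0,0],"roll":0,"gripper":30},{"translation":[0,0,0],"roll":0,"gripper":30},{"translation":[0,0,0],"roll":0,"gripper":30},{"translation":[0,0,0],"roll":0,"gripper":30}]'
python3 -m creep '[{"translation":[0,0,0],"roll":0,"gripper":30},{"translation":[0,0,0],"roll":0,"gripper":30},{"translation":[0,0,0],"roll":0,"gripper":30},{"translation":[0,0,0],"roll":0,"gripper":30},{"translation":[0,0,0],"roll":0,"gripper":30}]'
python3 -m creep '[{"translation":[0,0,-6],"roll":0,"gripper":30},{"translation":[0,0,-12],"roll":0,"gripper":30},{"translation":[0,0,-18],"roll":0,"gripper":30},{"translation":[0,0,-24],"roll":0,"gripper":30},{"translation":[0,2,-28],"roll":0,"gripper":30}]'
python3 -m creep '[{"translation":[0,0,0],"roll":6,"gripper":30},{"translation":[0,0,0],"roll":12,"gripper":30},{"translation":[0,0,0],"roll":18,"gripper":30},{"translation":[0,0,0],"roll":24,"gripper":30},{"translation":[0,0,0],"roll":30,"gripper":30}]'
python3 -m creep '[{"translation":[0,0,0],"roll":6,"gripper":30},{"translation":[0,0,0],"roll":12,"gripper":30},{"translation":[0,0,0],"roll":18,"gripper":30},{"translation":[0,0,0],"roll":24,"gripper":30},{"translation":[0,0,0],"roll":30,"gripper":30}]'
python3 -m creep '[{"translation":[0,0,0],"roll":6,"gripper":30},{"translation":[0,0,0],"roll":12,"gripper":30},{"translation":[0,0,0],"roll":18,"gripper":30},{"translation":[0,0,0],"roll":24,"gripper":30},{"translation":[0,0,0],"roll":30,"gripper":30}]'
python3 -m creep '[{"translation":[0,0,0],"roll":0,"gripper":30},{"translation":[0,0,0],"roll":0,"gripper":30}]'
python3 - <<'E'
from h import *
o=telemetry.get_obs();rep(o);togo(o,.617,.0065,.150,4.6)
E
```

```text
time: 26.87
position: [0.6149, 0.007, 0.1488]
tool_rot: [0.678, 0.735, -0.0, -0.001]
ft_force: [0.1, -0.5, -2.6]
grip_width: 0.0379
grip_force: 25.0
time: 27.28
position: [0.6158, 0.0068, 0.1504]
tool_rot: [0.678, 0.735, 0.0, 0.0]
ft_force: [0.2, -0.1, -2.3]
grip_width: 0.0379
grip_force: 25.0
time: 27.7
position: [0.6155, 0.0069, 0.1501]
tool_rot: [0.678, 0.735, 0.0, 0.0]
ft_force: [0.1, -0.5, -0.9]
grip_width: 0.038
grip_force: 25.0
time: 28.12
position: [0.6155, 0.0069, 0.15]
tool_rot: [0.678, 0.735, -0.0, -0.0]
ft_force: [0.0, -0.4, -2.0]
grip_width: 0.0377
grip_force: 25.0
time: 28.53
position: [0.6176, 0.007, 0.1794]
tool_rot: [0.678, 0.735, 0.0, 0.0]
ft_force: [1.2, 0.4, -1.3]
grip_width: 0.0376
grip_force: 25.0
time: 28.95
position: [0.6177, 0.007, 0.1786]
tool_rot: [0.847, 0.532, 0.0, 0.0]
ft_force: [0.0, 0.3, -2.5]
grip_width: 0.0377
grip_force: 25.0
time: 29.37
position: [0.6177, 0.007, 0.1785]
tool_rot: [0.956, 0.295, 0.0, 0.0]
ft_force: [-0.0, 0.5, -2.7]
grip_width: 0.0377
grip_force: 25.0
time: 29.78
position: [0.6177, 0.007, 0.1786]
tool_rot: [0.999, 0.037, 0.0, 0.0]
ft_force: [0.3, -0.6, -2.0]
grip_width: 0.0381
grip_force: 25.0
time: 29.95
position: [0.6176, 0.0071, 0.1784]
tool_rot: [0.999, 0.041, 0.0, 0.0]
ft_force: [-1.0, -0.5, -3.3]
grip_width: 0.0375
grip_force: 25.0
TCP [0.6176 0.0071 0.1784] yaw 4.7 q6 1.32
shift mm [-0.7  0.5 28.4] roll 0.1
```

```bash
python3 -m creep '[{"translation":[0,0,6],"roll":0,"gripper":30},{"translation":[0,0,12],"roll":0,"gripper":30},{"translation":[0,0,18],"roll":0,"gripper":30},{"translation":[0,0,24],"roll":0,"gripper":30},{"translation":[0,0,28],"roll":0,"gripper":30}]'
python3 -m creep '[{"translation":[0,0,0],"roll":0,"gripper":30},{"translation":[0,0,0],"roll":0,"gripper":30},{"translation":[0,0,0],"roll":0,"gripper":30},{"translation":[0,0,0],"roll":0,"gripper":30},{"translation":[0,0,0],"roll":0,"gripper":30}]'
python3 -m creep '[{"translation":[0,0,0],"roll":0,"gripper":30},{"translation":[0,0,0],"roll":0,"gripper":30},{"translation":[0,0,0],"roll":0,"gripper":30},{"translation":[0,0,0],"roll":0,"gripper":30},{"translation":[0,0,0],"roll":0,"gripper":30}]'
python3 -m creep '[{"translation":[0,0,0],"roll":0,"gripper":30},{"translation":[0,0,0],"roll":0,"gripper":30},{"translation":[0,0,0],"roll":0,"gripper":30},{"translation":[0,0,0],"roll":0,"gripper":30},{"translation":[0,0,0],"roll":0,"gripper":30}]'
python3 -m creep '[{"translation":[0,0,-12],"roll":0,"gripper":30},{"translation":[0,0,-28],"roll":0,"gripper":30},{"translation":[0,0,-45],"roll":0,"gripper":30},{"translation":[-10,-25,-60],"roll":0,"gripper":30},{"translation":[-25,-60,-60],"roll":0,"gripper":30}]'
python3 -m creep '[{"translation":[-14,-35,0],"roll":0,"gripper":30},{"translation":[-28,-70,0],"roll":1,"gripper":30},{"translation":[-39,-98,0],"roll":2.5,"gripper":30},{"translation":[-39,-98,0],"roll":2.5,"gripper":30},{"translation":[-39,-98,0],"roll":2.5,"gripper":30}]'
python3 - <<'E'
from h import *
o=telemetry.get_obs();rep(o);togo(o,.541,.159,.0315,2)
E
```

```text
time: 30.37
position: [0.6168, 0.0071, 0.1487]
tool_rot: [0.999, 0.04, -0.001, -0.0]
ft_force: [0.1, 0.5, -2.7]
grip_width: 0.0377
grip_force: 25.0
time: 30.78
position: [0.6177, 0.007, 0.1505]
tool_rot: [0.999, 0.04, 0.0, 0.0]
ft_force: [0.8, 0.7, -2.2]
grip_width: 0.0381
grip_force: 25.0
time: 31.2
position: [0.6175, 0.007, 0.1501]
tool_rot: [0.999, 0.04, 0.0, 0.0]
ft_force: [1.1, -0.4, -2.1]
grip_width: 0.0378
grip_force: 25.0
time: 31.62
position: [0.6175, 0.007, 0.15]
tool_rot: [0.999, 0.04, 0.0, 0.0]
ft_force: [0.2, -0.9, -2.0]
grip_width: 0.0382
grip_force: 25.0
time: 32.03
position: [0.5924, 0.0626, 0.2146]
tool_rot: [0.999, 0.038, 0.006, 0.001]
ft_force: [0.7, 0.9, -1.7]
grip_width: 0.0381
grip_force: 25.0
time: 32.45
position: [0.5403, 0.161, 0.2111]
tool_rot: [1.0, 0.02, 0.001, 0.0]
ft_force: [-0.1, -0.2, -1.6]
grip_width: 0.038
grip_force: 25.0
TCP [0.5403 0.161  0.2111] yaw 2.3 q6 1.62
shift mm [  0.4   2.  179.6] roll 0.3
```

```bash
python3 -m creep '[{"translation":[0,2,40],"roll":0,"gripper":30},{"translation":[0,2,80],"roll":0,"gripper":30},{"translation":[0,2,120],"roll":0,"gripper":30},{"translation":[0,2,150],"roll":0,"gripper":30},{"translation":[0,2,167],"roll":0,"gripper":30}]'
python3 -m creep '[{"translation":[0,0,7],"roll":0,"gripper":30},{"translation":[0,0,12],"roll":0,"gripper":30},{"translation":[0,0,12],"roll":0,"gripper":30},{"translation":[0,0,12],"roll":0,"gripper":55},{"translation":[0,0,12],"roll":0,"gripper":55}]'
python3 -m creep '[{"translation":[0,0,0],"roll":0,"gripper":55},{"translation":[0,0,-30],"roll":0,"gripper":55},{"translation":[0,0,-70],"roll":0,"gripper":60},{"translation":[0,0,-110],"roll":0,"gripper":60},{"translation":[0,0,-150],"roll":0,"gripper":62}]'
python3 -m creep '[{"translation":[-6,41,-15],"roll":0,"gripper":62},{"translation":[-12,82,-30],"roll":0,"gripper":62},{"translation":[-18,123,-30],"roll":0,"gripper":62},{"translation":[-24,164,-30],"roll":0,"gripper":62},{"translation":[-30,200,-30],"roll":0,"gripper":62}]'
python3 -m creep '[{"translation":[-6,41,0],"roll":0,"gripper":62},{"translation":[-12,82,0],"roll":0,"gripper":62},{"translation":[-18,123,0],"roll":0,"gripper":62},{"translation":[-24,164,0],"roll":0,"gripper":62},{"translation":[-30,200,0],"roll":0,"gripper":62}]'
python3 -m creep '[{"translation":[-8,41,0],"roll":0,"gripper":62},{"translation":[-8,48,0],"roll":0,"gripper":62},{"translation":[-8,48,0],"roll":0,"gripper":62},{"translation":[-8,48,0],"roll":0,"gripper":62}]'
python3 - <<'E'
from h import *
im,c,o=snap("wrist");rep(o); op,ms=meters(im,c,.55,-.28,.14); print(ms)
cv2.imwrite("pics/t5.png",np.hstack([op,cv2.resize(viewer.camera("top")[130:260,180:320],None,fx=1.4,fy=1.4,interpolation=2)]) if 0 else op)
t,ct,_=snap("top"); op2,m2=meters(t,ct,.47,.24,.17); print(m2); cv2.imwrite("pics/tote5.png",op2)
E
```

```text
time: 32.87
position: [0.5405, 0.1559, 0.0399]
tool_rot: [1.0, 0.018, -0.002, 0.0]
ft_force: [-1.4, 0.5, -1.2]
grip_width: 0.0378
grip_force: 25.0
time: 33.28
position: [0.5428, 0.1574, 0.0328]
tool_rot: [1.0, 0.018, 0.002, -0.0]
ft_force: [-0.1, 0.5, 0.2]
grip_width: 0.0449
grip_force: 0.0
time: 33.7
position: [0.5409, 0.1575, 0.1836]
tool_rot: [1.0, 0.018, 0.0, -0.0]
ft_force: [0.7, 0.1, 0.6]
grip_width: 0.0602
grip_force: 0.0
time: 34.12
position: [0.5185, -0.0452, 0.2131]
tool_rot: [1.0, 0.019, 0.002, 0.001]
ft_force: [1.0, -0.2, -0.1]
grip_width: 0.062
grip_force: 0.0
time: 34.53
position: [0.4955, -0.2473, 0.2125]
tool_rot: [1.0, 0.018, 0.001, 0.001]
ft_force: [0.6, 0.6, -0.3]
grip_width: 0.0619
grip_force: 0.0
time: 34.87
position: [0.4892, -0.2925, 0.2116]
tool_rot: [1.0, 0.018, 0.0, -0.0]
ft_force: [-0.5, 1.0, 0.0]
grip_width: 0.0622
grip_force: 0.0
TCP [ 0.4892 -0.2925  0.2116] yaw 2.0 q6 0.8
[(0.5351, -0.3317, np.float32(6.8), 33, 24), (0.5668, -0.2466, np.float32(-4.6), 33, 23)]
[(0.5411, 0.158, np.float32(2.0), 29, 21), (0.5545, 0.3255, np.float32(0.0), 31, 24), (0.555, 0.2425, np.float32(0.0), 31, 21)]
```

View pics/t5.png

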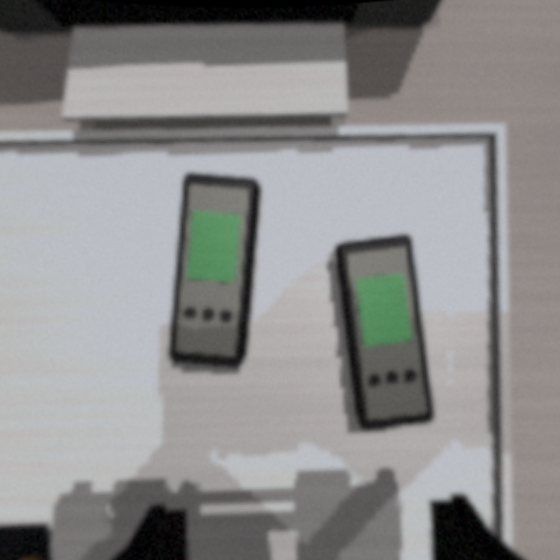

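One of the far meters was knocked, and both are located again. C's centre is at (215,269), giving (0.5555, -0.2475) with yaw -5°. D's is at (386,330), giving (0.525, -0.333) with yaw +7°.

```bash
python3 -m creep '[{"translation":[30,-20,0],"roll":4,"gripper":62},{"translation":[60,-40,10],"roll":7,"gripper":62},{"translation":[67,-43,40],"roll":7,"gripper":62},{"translation":[67,-43,80],"roll":7,"gripper":62},{"translation":[67,-43,110],"roll":7,"gripper":62}]'
python3 -m creep '[{"translation":[0,0,30],"roll":0,"gripper":62},{"translation":[0,0,55],"roll":0,"gripper":62},{"translation":[0,0,68],"roll":0,"gripper":62},{"translation":[0,0,72],"roll":0,"gripper":62},{"translation":[0,0,72],"roll":0,"gripper":62}]'
python3 -m creep '[{"translation":[0,0,0],"roll":0,"gripper":30},{"translation":[0,0,0],"roll":0,"gripper":30},{"translation":[0,0,0],"roll":0,"gripper":30},{"translation":[0,0,0],"roll":0,"gripper":30},{"translation":[0,0,0],"roll":0,"gripper":30}]' 25
python3 -m creep '[{"translation":[0,0,-20],"roll":0,"gripper":30},{"translation":[0,0,-60],"roll":0,"gripper":30},{"translation":[0,0,-100],"roll":0,"gripper":30},{"translation":[0,0,-140],"roll":0,"gripper":30},{"translation":[0,0,-180],"roll":0,"gripper":30}]'
python3 -m creep '[{"translation":[-12,-29,0],"roll":0,"gripper":30},{"translation":[-25,-58,0],"roll":0,"gripper":30},{"translation":[-37,-86,0],"roll":0,"gripper":30},{"translation":[-49,-115,0],"roll":0,"gripper":30},{"translation":[-61,-144,0],"roll":0,"gripper":30}]'
python3 -m creep '[{"translation":[-12,-29,0],"roll":0,"gripper":30},{"translation":[-25,-58,0],"roll":0,"gripper":30},{"translation":[-37,-86,0],"roll":0,"gripper":30},{"translation":[-49,-115,0],"roll":0,"gripper":30},{"translation":[-61,-144,0],"roll":0,"gripper":30}]'
python3 -m creep '[{"translation":[-15,-36,0],"roll":-3,"gripper":30},{"translation":[-30,-72,0],"roll":-6,"gripper":30},{"translation":[-45,-108,0],"roll":-7,"gripper":30},{"translation":[-61,-145,0],"roll":-7,"gripper":30},{"translation":[-61,-145,0],"roll":-7,"gripper":30}]'
python3 - <<'E'
from h import *
o=telemetry.get_obs();rep(o);togo(o,.41,.20,.031,2)
E
```

```text
time: 35.38
position: [0.5555, -0.2438, 0.0998]
tool_rot: [0.999, -0.04, -0.0, -0.0]
ft_force: [-0.5, -0.8, 0.5]
grip_width: 0.0622
grip_force: 0.0
time: 35.8
position: [0.5547, -0.246, 0.0286]
tool_rot: [0.999, -0.042, -0.001, -0.001]
ft_force: [0.3, -0.2, -1.3]
grip_width: 0.0621
grip_force: 0.0
time: 36.22
position: [0.5553, -0.2477, 0.0302]
tool_rot: [0.999, -0.043, 0.001, 0.0]
ft_force: [0.9, 1.1, 2.3]
grip_width: 0.0381
grip_force: 25.0
time: 36.63
position: [0.5542, -0.2471, 0.2108]
tool_rot: [0.999, -0.043, -0.0, -0.0]
ft_force: [0.7, -0.6, -1.2]
grip_width: 0.0376
grip_force: 25.0
time: 37.05
position: [0.5054, -0.0975, 0.2093]
tool_rot: [0.999, -0.043, 0.0, -0.0]
ft_force: [0.0, 0.6, -0.9]
grip_width: 0.0381
grip_force: 25.0
time: 37.47
position: [0.457, 0.0512, 0.2093]
tool_rot: [0.999, -0.043, 0.0, -0.0]
ft_force: [1.1, 0.9, -1.7]
grip_width: 0.0374
grip_force: 25.0
time: 37.88
position: [0.4058, 0.205, 0.2092]
tool_rot: [1.0, 0.022, -0.001, -0.001]
ft_force: [-0.3, -0.7, -1.1]
grip_width: 0.0377
grip_force: 25.0
TCP [0.4058 0.205  0.2092] yaw 2.5 q6 1.74
shift mm [  4.3   5.7 178.2] roll 0.5
```

```bash
python3 -m creep '[{"translation":[4,6,40],"roll":0,"gripper":30},{"translation":[4,6,80],"roll":0,"gripper":30},{"translation":[4,6,120],"roll":0,"gripper":30},{"translation":[4,6,150],"roll":0,"gripper":30},{"translation":[4,6,166],"roll":0,"gripper":30}]'
python3 -m creep '[{"translation":[0,0,7],"roll":0,"gripper":30},{"translation":[0,0,12],"roll":0,"gripper":30},{"translation":[0,0,12],"roll":0,"gripper":30},{"translation":[0,0,12],"roll":0,"gripper":55},{"translation":[0,0,12],"roll":0,"gripper":55}]'
python3 -m creep '[{"translation":[0,0,0],"roll":0,"gripper":55},{"translation":[0,0,-30],"roll":0,"gripper":55},{"translation":[0,0,-70],"roll":0,"gripper":60},{"translation":[0,0,-110],"roll":0,"gripper":60},{"translation":[0,0,-150],"roll":0,"gripper":62}]'
python3 -m creep '[{"translation":[4,34,-15],"roll":0,"gripper":62},{"translation":[7,68,-30],"roll":0,"gripper":62},{"translation":[10,102,-30],"roll":0,"gripper":62},{"translation":[14,137,-30],"roll":0,"gripper":62},{"translation":[17,171,-30],"roll":0,"gripper":62}]'
python3 -m creep '[{"translation":[4,34,0],"roll":0,"gripper":62},{"translation":[7,68,0],"roll":0,"gripper":62},{"translation":[10,102,0],"roll":0,"gripper":62},{"translation":[14,137,0],"roll":0,"gripper":62},{"translation":[17,171,0],"roll":0,"gripper":62}]'
python3 -m creep '[{"translation":[4,40,0],"roll":0,"gripper":62},{"translation":[8,80,0],"roll":-2,"gripper":62},{"translation":[12,120,0],"roll":-5,"gripper":62},{"translation":[17,160,0],"roll":-5,"gripper":62},{"translation":[17,160,0],"roll":-5,"gripper":62}]'
python3 -m creep '[{"translation":[0,0,0],"roll":0,"gripper":62},{"translation":[0,0,0],"roll":0,"gripper":62}]'
python3 - <<'E'
from h import *
im,c,o=snap("wrist");rep(o); op,ms=meters(im,c,.54,-.3,.14); print(ms)
for m in ms:
    a=np.radians(m[2]); x,y=m[0]-.0115*np.cos(a),m[1]-.0115*np.sin(a); print(x,y); togo(o,x,y,.029,m[2])
t,ct,_=snap("top"); print(meters(t,ct,.47,.24,.17)[1])
E
```

```text
time: 38.3
position: [0.4124, 0.1931, 0.0402]
tool_rot: [1.0, 0.018, -0.002, 0.0]
ft_force: [0.6, 0.1, -1.2]
grip_width: 0.038
grip_force: 25.0
time: 38.72
position: [0.4149, 0.194, 0.0322]
tool_rot: [1.0, 0.018, 0.001, -0.0]
ft_force: [-0.3, -0.3, -0.3]
grip_width: 0.0449
grip_force: 0.0
time: 39.13
position: [0.4133, 0.1938, 0.1832]
tool_rot: [1.0, 0.018, 0.0, 0.0]
ft_force: [1.1, -0.1, 0.3]
grip_width: 0.06
grip_force: 0.0
time: 39.55
position: [0.4374, 0.0221, 0.2126]
tool_rot: [1.0, 0.019, 0.002, 0.0]
ft_force: [0.5, 0.2, 0.4]
grip_width: 0.062
grip_force: 0.0
time: 39.97
position: [0.4602, -0.1485, 0.212]
tool_rot: [1.0, 0.018, 0.001, 0.0]
ft_force: [1.7, 0.5, -0.5]
grip_width: 0.062
grip_force: 0.0
time: 40.38
position: [0.4852, -0.3147, 0.2126]
tool_rot: [0.998, 0.059, 0.003, 0.005]
ft_force: [0.3, -0.1, 0.6]
grip_width: 0.0618
grip_force: 0.0
time: 40.55
position: [0.4823, -0.3052, 0.2112]
tool_rot: [0.998, 0.061, -0.0, -0.001]
ft_force: [-0.9, 0.1, -0.1]
grip_width: 0.0622
grip_force: 0.0
TCP [ 0.4823 -0.3052  0.2112] yaw 7.0 q6 0.69
[(0.5349, -0.3318, np.float32(7.1), 33, 24)]
0.52348816 -0.33322144
shift mm [ 37.5  33.  182.1] roll -0.1
[(0.4257, 0.1955, np.float32(0.0), 30, 22), (0.5409, 0.158, np.float32(1.5), 30, 21), (0.5546, 0.3254, np.float32(2.5), 31, 24), (0.555, 0.2425, np.float32(1.5), 31, 22)]
```

```bash
python3 -m creep '[{"translation":[20,17,0],"roll":0,"gripper":62},{"translation":[37.5,33,10],"roll":0,"gripper":62},{"translation":[37.5,33,40],"roll":0,"gripper":62},{"translation":[37.5,33,80],"roll":0,"gripper":62},{"translation":[37.5,33,110],"roll":0,"gripper":62}]'
python3 -m creep '[{"translation":[0,0,30],"roll":0,"gripper":62},{"translation":[0,0,55],"roll":0,"gripper":62},{"translation":[0,0,68],"roll":0,"gripper":62},{"translation":[0,0,72],"roll":0,"gripper":62},{"translation":[0,0,72],"roll":0,"gripper":62}]'
python3 -m creep '[{"translation":[0,0,0],"roll":0,"gripper":30},{"translation":[0,0,0],"roll":0,"gripper":30},{"translation":[0,0,0],"roll":0,"gripper":30},{"translation":[0,0,0],"roll":0,"gripper":30},{"translation":[0,0,0],"roll":0,"gripper":30}]' 25
python3 -m creep '[{"translation":[0,0,-20],"roll":0,"gripper":30},{"translation":[0,0,-60],"roll":0,"gripper":30},{"translation":[0,0,-100],"roll":0,"gripper":30},{"translation":[0,0,-140],"roll":0,"gripper":30},{"translation":[0,0,-180],"roll":0,"gripper":30}]'
python3 -m creep '[{"translation":[-2,-31,0],"roll":0,"gripper":30},{"translation":[-4,-63,0],"roll":0,"gripper":30},{"translation":[-5,-94,0],"roll":0,"gripper":30},{"translation":[-7,-126,0],"roll":0,"gripper":30},{"translation":[-9,-157,0],"roll":0,"gripper":30}]'
python3 -m creep '[{"translation":[-2,-31,0],"roll":0,"gripper":30},{"translation":[-4,-63,0],"roll":0,"gripper":30},{"translation":[-5,-94,0],"roll":0,"gripper":30},{"translation":[-7,-126,0],"roll":0,"gripper":30},{"translation":[-9,-157,0],"roll":0,"gripper":30}]'
python3 -m creep '[{"translation":[-2,-31,0],"roll":0,"gripper":30},{"translation":[-4,-63,0],"roll":0,"gripper":30},{"translation":[-5,-94,0],"roll":0,"gripper":30},{"translation":[-7,-126,0],"roll":0,"gripper":30},{"translation":[-9,-157,0],"roll":0,"gripper":30}]'
python3 -m creep '[{"translation":[-2,-36,0],"roll":2,"gripper":30},{"translation":[-4,-72,0],"roll":5,"gripper":30},{"translation":[-5,-110,0],"roll":5,"gripper":30},{"translation":[-8,-147,0],"roll":5,"gripper":30},{"translation":[-8,-147,0],"roll":5,"gripper":30}]'
python3 -m creep '[{"translation":[0,0,0],"roll":0,"gripper":30},{"translation":[0,0,0],"roll":0,"gripper":30}]'
python3 - <<'E'
from h import *
o=telemetry.get_obs();rep(o);togo(o,.412,.283,.031,2)
E
```

```text
time: 41.07
position: [0.5244, -0.332, 0.0998]
tool_rot: [0.998, 0.063, -0.0, -0.0]
ft_force: [0.0, 0.9, -0.4]
grip_width: 0.0619
grip_force: 0.0
time: 41.48
position: [0.5243, -0.3329, 0.0286]
tool_rot: [0.998, 0.062, -0.001, -0.001]
ft_force: [0.1, 0.9, 1.3]
grip_width: 0.0619
grip_force: 0.0
time: 41.9
position: [0.5248, -0.3343, 0.0302]
tool_rot: [0.998, 0.062, 0.001, 0.0]
ft_force: [0.6, 0.2, 1.2]
grip_width: 0.0378
grip_force: 25.0
time: 42.32
position: [0.5237, -0.3336, 0.2106]
tool_rot: [0.998, 0.062, -0.0, -0.0]
ft_force: [1.4, -0.4, -1.6]
grip_width: 0.0378
grip_force: 25.0
time: 42.73
position: [0.4951, -0.1778, 0.2092]
tool_rot: [0.998, 0.062, -0.0, -0.0]
ft_force: [-0.1, -0.2, -2.1]
grip_width: 0.0376
grip_force: 25.0
time: 43.15
position: [0.4669, -0.0232, 0.2092]
tool_rot: [0.998, 0.062, -0.0, -0.0]
ft_force: [-0.1, 0.3, -1.7]
grip_width: 0.0376
grip_force: 25.0
time: 43.57
position: [0.4387, 0.1314, 0.2092]
tool_rot: [0.998, 0.062, 0.0, -0.0]
ft_force: [0.7, -0.9, -2.1]
grip_width: 0.0381
grip_force: 25.0
time: 43.98
position: [0.4118, 0.2803, 0.2094]
tool_rot: [1.0, 0.021, 0.0, -0.002]
ft_force: [0.3, 0.0, -1.5]
grip_width: 0.0381
grip_force: 25.0
time: 44.15
position: [0.4129, 0.2746, 0.2089]
tool_rot: [1.0, 0.019, -0.0, 0.0]
ft_force: [-0.4, -0.7, -1.7]
grip_width: 0.0379
grip_force: 25.0
TCP [0.4129 0.2746 0.2089] yaw 2.1 q6 1.9
shift mm [ -0.5  -8.6 177.9] roll 0.1
```

```bash
python3 -m creep '[{"translation":[0,-8,40],"roll":0,"gripper":30},{"translation":[0,-8,80],"roll":0,"gripper":30},{"translation":[0,-8,120],"roll":0,"gripper":30},{"translation":[0,-8,150],"roll":0,"gripper":30},{"translation":[0,-8,166],"roll":0,"gripper":30}]'
python3 -m creep '[{"translation":[0,0,7],"roll":0,"gripper":30},{"translation":[0,0,12],"roll":0,"gripper":30},{"translation":[0,0,12],"roll":0,"gripper":30},{"translation":[0,0,12],"roll":0,"gripper":55},{"translation":[0,0,12],"roll":0,"gripper":55}]'
python3 -m creep '[{"translation":[0,0,0],"roll":0,"gripper":55},{"translation":[0,0,-30],"roll":0,"gripper":55},{"translation":[0,0,-70],"roll":0,"gripper":55},{"translation":[0,0,-110],"roll":0,"gripper":55},{"translation":[0,0,-150],"roll":0,"gripper":40}]'
python3 -m creep '[{"translation":[11,26,-15],"roll":0,"gripper":12},{"translation":[22,52,-30],"roll":0,"gripper":12},{"translation":[33,79,-30],"roll":0,"gripper":12},{"translation":[44,105,-30],"roll":0,"gripper":12},{"translation":[54,131,-30],"roll":0,"gripper":12}]'
python3 -m creep '[{"translation":[14,33,0],"roll":-3,"gripper":12},{"translation":[28,66,0],"roll":-6,"gripper":12},{"translation":[42,99,0],"roll":-9,"gripper":12},{"translation":[54,131,0],"roll":-9,"gripper":12},{"translation":[54,131,0],"roll":-9,"gripper":12}]'
python3 -m creep '[{"translation":[0,0,0],"roll":0,"gripper":12},{"translation":[0,0,0],"roll":0,"gripper":12}]'
python3 - <<'E'
from h import *
im,c,o=snap("wrist");rep(o);togo(o,.531,.024,.092,11)
t,ct,_=snap("top"); op,m=meters(t,ct,.47,.24,.17); print(m)
s,_,_=snap("scene"); 
cv2.imwrite("pics/f6.png",np.hstack([op[::1,::1][100:440,60:460],cv2.resize(s[170:290,290:430],None,fx=2.8333,fy=2.8333)]))
print(viewer.recognise("scene","hold_tip"))
E
```

```text
time: 44.57
position: [0.4119, 0.2803, 0.0399]
tool_rot: [1.0, 0.017, -0.003, 0.001]
ft_force: [-0.6, 0.7, -1.6]
grip_width: 0.0379
grip_force: 25.0
time: 44.98
position: [0.4144, 0.283, 0.0324]
tool_rot: [1.0, 0.018, 0.002, -0.001]
ft_force: [-0.5, -0.2, -0.6]
grip_width: 0.0448
grip_force: 0.0
time: 45.4
position: [0.4127, 0.2828, 0.1833]
tool_rot: [1.0, 0.018, 0.0, -0.0]
ft_force: [1.5, -0.1, 0.3]
grip_width: 0.0526
grip_force: 0.0
time: 45.82
position: [0.4726, 0.1529, 0.2127]
tool_rot: [1.0, 0.019, 0.002, -0.0]
ft_force: [0.4, 0.1, -0.8]
grip_width: 0.0227
grip_force: 0.0
time: 46.23
position: [0.5345, 0.0195, 0.2124]
tool_rot: [0.996, 0.094, 0.003, 0.002]
ft_force: [0.9, -0.3, 0.4]
grip_width: 0.0121
grip_force: 0.0
time: 46.4
position: [0.5299, 0.0253, 0.2114]
tool_rot: [0.995, 0.096, -0.0, -0.0]
ft_force: [-0.4, 0.6, -0.4]
grip_width: 0.0121
grip_force: 0.0
TCP [0.5299 0.0253 0.2114] yaw 11.1 q6 1.21
shift mm [  0.9   1.5 119.4] roll 0.1
[(0.428, 0.2838, np.float32(0.0), 23, 20), (0.5547, 0.3255, np.float32(0.0), 30, 24), (0.555, 0.2427, np.float32(0.0), 31, 22)]
[{'bbox': [317.1, 213.9, -0.1, 0.6], 'p': 0.39}]
```

View pics/f6.png

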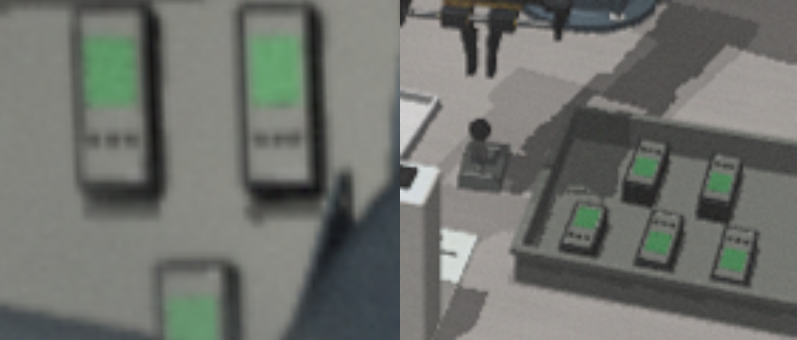

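All five meters lie flat and separate in the tote. The lever ball is at about (480,130) in the right crop. I'll lower beyond the ball and pull it back.

```bash
python3 - <<'E'
from h import *
print(w2p(cam("scene"),[[.497,.017,.092],[.505,.018,.09]]))
E
python3 -m creep '[{"translation":[5,1.5,25],"roll":0,"gripper":12},{"translation":[5,1.5,50],"roll":0,"gripper":12},{"translation":[5,1.5,75],"roll":0,"gripper":12},{"translation":[5,1.5,100],"roll":0,"gripper":12},{"translation":[5,1.5,117],"roll":0,"gripper":12}]'
python3 -m creep '[{"translation":[-6,0,0],"roll":0,"gripper":12},{"translation":[-12,0,0],"roll":0,"gripper":12},{"translation":[-18,0,0],"roll":0,"gripper":12},{"translation":[-24,0,-1],"roll":0,"gripper":12},{"translation":[-30,0,-2],"roll":0,"gripper":12}]'
python3 -m creep '[{"translation":[-7,0,-1],"roll":0,"gripper":12},{"translation":[-14,0,-2],"roll":0,"gripper":12},{"translation":[-21,0,-2],"roll":0,"gripper":12},{"translation":[-28,0,-1],"roll":0,"gripper":12},{"translation":[-34,0,0],"roll":0,"gripper":12}]'
python3 -m creep '[{"translation":[0,0,0],"roll":0,"gripper":12},{"translation":[-4,0,1],"roll":0,"gripper":12},{"translation":[-8,0,2],"roll":0,"gripper":12},{"translation":[-12,0,3],"roll":0,"gripper":12},{"translation":[-12,0,3],"roll":0,"gripper":12}]'
```

```text
[[318.40520649 214.81077258]
 [317.85378283 216.71369518]]
time: 47.02
position: [0.5345, 0.0258, 0.0923]
tool_rot: [0.995, 0.098, -0.001, -0.0]
ft_force: [-0.3, 0.5, 0.5]
grip_width: 0.012
grip_force: 0.0
time: 47.43
position: [0.5076, 0.0184, 0.0978]
tool_rot: [0.995, 0.097, 0.003, 0.001]
ft_force: [3.0, 0.4, 1.2]
grip_width: 0.0121
grip_force: 0.9
time: 47.85
position: [0.4717, 0.0121, 0.0961]
tool_rot: [0.995, 0.097, -0.0, -0.0]
ft_force: [0.2, -0.7, 0.7]
grip_width: 0.0119
grip_force: 0.4
time: 48.27
position: [0.4599, 0.0099, 0.0927]
tool_rot: [0.995, 0.097, -0.001, -0.0]
ft_force: [-0.8, 0.8, 0.6]
grip_width: 0.0121
grip_force: 0.1
```

```bash
python3 -m creep '[{"translation":[-3,0,0],"roll":0,"gripper":12},{"translation":[-6,0,0],"roll":0,"gripper":12},{"translation":[-6,0,0],"roll":0,"gripper":12}]'
python3 -m creep '[{"translation":[-3,0,0],"roll":0,"gripper":12},{"translation":[-5,0,0],"roll":0,"gripper":12},{"translation":[-5,0,0],"roll":0,"gripper":12},{"translation":[-5,0,0],"roll":0,"gripper":12}]'
```

```text
time: 48.52
position: [0.4546, 0.0087, 0.0929]
tool_rot: [0.995, 0.097, -0.0, -0.0]
ft_force: [-0.1, -0.5, 1.2]
grip_width: 0.0122
grip_force: 0.3
time: 48.85
position: [0.45, 0.0078, 0.0931]
tool_rot: [0.995, 0.097, -0.0, -0.0]
ft_force: [0.2, -0.6, -0.8]
grip_width: 0.0121
grip_force: 0.1
```

```bash
python3 -m creep '[{"translation":[-2,0,0],"roll":0,"gripper":12},{"translation":[-3,0,0],"roll":0,"gripper":12},{"translation":[-3,0,0],"roll":0,"gripper":12}]'
python3 - <<'E'
from h import *
rep(telemetry.get_obs()); s,_,_=snap("scene"); w,_,_=snap("wrist"); print(viewer.recognise("scene","hold_tip"),w2p(cam("scene"),[[.4292,.0036,.0955]]))
cv2.imwrite("pics/l7.png",np.hstack([cv2.resize(s[180:260,270:370],None,fx=3.75,fy=3.75),w[60:360,170:470]]))
E
```

```text
time: 49.1
position: [0.4473, 0.0072, 0.0931]
tool_rot: [0.995, 0.097, -0.0, 0.0]
ft_force: [1.2, -0.8, -0.7]
grip_width: 0.012
grip_force: 0.4
TCP [0.4473 0.0072 0.0931] yaw 11.1 q6 1.14
[{'bbox': [322.6, 202.9, -0.3, 11.2], 'p': 0.62}] [[321.46704537 202.25420825]]
```

View pics/l7.png

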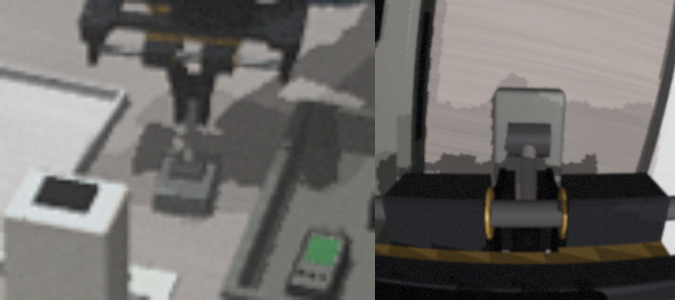

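The rod now leans back towards the robot, ahead of the fingers. I'll keep pushing until the stop resists.

```bash
python3 -m creep '[{"translation":[-3,0,0],"roll":0,"gripper":12},{"translation":[-4,0,0],"roll":0,"gripper":12},{"translation":[-4,0,0],"roll":0,"gripper":12}]'
python3 -m creep '[{"translation":[-2,0,0],"roll":0,"gripper":12},{"translation":[-3,0,0],"roll":0,"gripper":12},{"translation":[-3,0,0],"roll":0,"gripper":12}]'
python3 -m creep '[{"translation":[-2,0,0],"roll":0,"gripper":12},{"translation":[-3,0,0],"roll":0,"gripper":12},{"translation":[-3,0,0],"roll":0,"gripper":12}]'
```

```text
time: 49.5
position: [0.4433, 0.0064, 0.0931]
tool_rot: [0.995, 0.097, 0.0, 0.0]
ft_force: [0.8, 0.2, -1.3]
grip_width: 0.0114
grip_force: 0.4
time: 49.75
position: [0.4426, 0.0057, 0.0933]
tool_rot: [0.995, 0.096, 0.002, 0.0]
ft_force: [5.1, 1.3, -2.6]
grip_width: 0.012
grip_force: 2.4
time: 50.0
position: [0.4422, 0.0051, 0.0935]
tool_rot: [0.995, 0.096, 0.005, 0.001]
ft_force: [8.5, 5.5, -5.6]
grip_width: 0.0124
grip_force: 5.2
```

The force rose with no further motion, so the lever is on its stop. I'll back off, lift clear and check everything.

```bash
python3 -m creep '[{"translation":[12,0,0],"roll":0,"gripper":12},{"translation":[25,0,0],"roll":0,"gripper":12},{"translation":[35,0,-20],"roll":0,"gripper":12},{"translation":[35,0,-60],"roll":0,"gripper":12},{"translation":[35,0,-100],"roll":0,"gripper":12}]'
python3 -m creep '[{"translation":[0,30,-15],"roll":0,"gripper":12},{"translation":[0,70,-30],"roll":0,"gripper":12},{"translation":[0,110,-50],"roll":0,"gripper":12},{"translation":[0,150,-50],"roll":0,"gripper":12},{"translation":[0,190,-50],"roll":0,"gripper":12}]'
python3 -m creep '[{"translation":[0,40,0],"roll":0,"gripper":12},{"translation":[0,80,0],"roll":0,"gripper":12},{"translation":[0,80,0],"roll":0,"gripper":12},{"translation":[0,80,0],"roll":0,"gripper":12},{"translation":[0,80,0],"roll":0,"gripper":12}]'
python3 - <<'E'
from h import *
rep(telemetry.get_obs()); t,ct,_=snap("top"); print(viewer.recognise("top","hold_tip")); a=cv2.imread("pics/top0.png")
print(meters(t,ct,.47,.24,.17)[1])
k=lambda i:cv2.resize(i[180:235,285:355],None,fx=3,fy=3)
cv2.imwrite("pics/end.png",np.vstack([t[60:,:],np.hstack([k(a),k(t),np.zeros((165,220,3),np.uint8)])]))
E
```

```text
time: 50.42
position: [0.4701, 0.0124, 0.1928]
tool_rot: [0.995, 0.097, -0.003, -0.001]
ft_force: [0.9, -0.4, 0.4]
grip_width: 0.0118
grip_force: 0.0
time: 50.83
position: [0.5081, -0.1754, 0.2446]
tool_rot: [0.995, 0.097, 0.0, 0.0]
ft_force: [0.9, 0.4, -0.4]
grip_width: 0.0118
grip_force: 0.0
time: 51.25
position: [0.5224, -0.2517, 0.2422]
tool_rot: [0.995, 0.096, -0.001, -0.001]
ft_force: [0.6, -0.1, 0.3]
grip_width: 0.012
grip_force: 0.0
TCP [ 0.5224 -0.2517  0.2422] yaw 11.0 q6 0.74
[{'bbox': [190.3, 147.9, 103.2, 94.3], 'p': 0.33}]
[(0.4242, 0.283, np.float32(0.0), 25, 14), (0.542, 0.1583, np.float32(0.0), 27, 20), (0.5545, 0.3255, np.float32(0.0), 31, 24), (0.5553, 0.2427, np.float32(0.0), 32, 22)]
```

View pics/end.png

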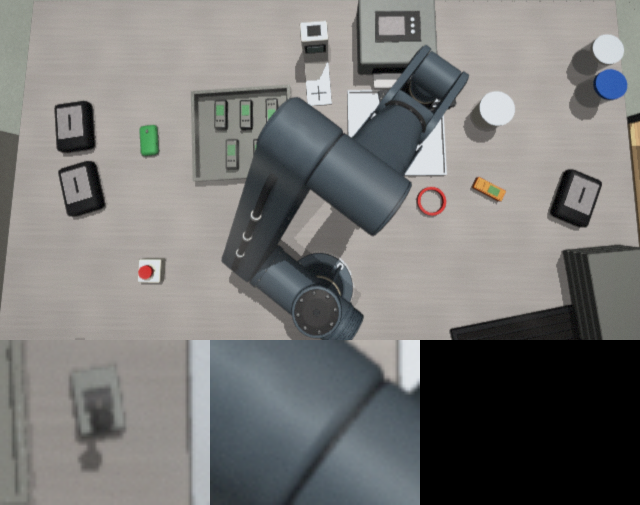

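The mouse, tape and tub are untouched and the tray looks empty. The arm hides the lever in this view. I've gone over the picture allowance, so I'll check the lever numerically against the first scene picture.

```bash
python3 - <<'E'
from h import *
s,_,_=snap("scene"); a=cv2.imread("pics/scene0.png")
T=a[196:212,314:331]; r=cv2.matchTemplate(s[180:240,295:350],T,cv2.TM_CCOEFF_NORMED); _,v,_,l=cv2.minMaxLoc(r)
print("match",v,(l[0]+295-314,l[1]+180-196)); print(viewer.recognise("scene","hold_tip"),[ (d["p"],d["bbox"]) for d in viewer.recognise("scene","meter0")])
c=cam("scene")
for g in(-.5,-.4,-.3): print(g,w2p(c,[.46+.08*np.sin(g)*.98,.0098+.08*np.sin(g)*.19,.022+.08*np.cos(g)]))
E
```

```text
match 0.7536153793334961 (0, 0)
[] [(0.72, [371.1, 244.2, 20.6, 22.2]), (0.67, [366.1, 221.9, 19.7, 23.3]), (0.63, [393.2, 225.1, 16.8, 22.0]), (0.62, [191.6, 168.7, 22.7, 18.7]), (0.49, [399.3, 249.7, 17.3, 22.8])]
-0.5 [[321.81409113 201.96020848]]
-0.4 [[321.52039181 202.26654988]]
-0.3 [[321.20638988 202.81040914]]
```

```bash
python3 -m creep '[{"translation":[-1,-38,0],"roll":0,"gripper":12},{"translation":[-3,-76,0],"roll":0,"gripper":12},{"translation":[-4,-115,0],"roll":0,"gripper":12},{"translation":[-5,-153,0],"roll":0,"gripper":12},{"translation":[-6,-192,0],"roll":0,"gripper":12}]' >/dev/null
python3 -m creep '[{"translation":[-1,-38,0],"roll":0,"gripper":12},{"translation":[-3,-76,0],"roll":0,"gripper":12},{"translation":[-4,-115,0],"roll":0,"gripper":12},{"translation":[-5,-153,0],"roll":0,"gripper":12},{"translation":[-6,-192,0],"roll":0,"gripper":12}]' >/dev/null
python3 -m creep '[{"translation":[-1,-38,0],"roll":0,"gripper":12},{"translation":[-3,-76,0],"roll":0,"gripper":12},{"translation":[-4,-115,0],"roll":0,"gripper":12},{"translation":[-5,-153,0],"roll":0,"gripper":12},{"translation":[-6,-192,0],"roll":0,"gripper":12}]'
python3 -m creep '[{"translation":[-1,-38,0],"roll":0,"gripper":12},{"translation":[-3,-76,0],"roll":0,"gripper":12},{"translation":[-4,-115,0],"roll":0,"gripper":12},{"translation":[-5,-153,0],"roll":0,"gripper":12},{"translation":[-6,-192,0],"roll":0,"gripper":12}]'
python3 -m creep '[{"translation":[0,0,0],"roll":0,"gripper":12},{"translation":[0,0,0],"roll":0,"gripper":12}]'
python3 - <<'E'
from h import *
t,c,_=snap("top"); a=cv2.imread("pics/top0.png")
d=np.abs(t[185:225,300:340].astype(int)-a[185:225,300:340]).mean(2); print("lever region diff mean/max",d.mean(),d.max())
for i in(a,t):
    g=cv2.cvtColor(i[195:213,308:330],cv2.COLOR_BGR2GRAY); v,u=np.nonzero(g<75); print(len(u),u.mean()+308,v.mean()+195,g.min())
print(meters(t,c,.47,.24,.17)[1])
E
```

```text
time: 52.75
position: [0.3938, 0.3113, 0.2434]
tool_rot: [0.995, 0.097, 0.0, 0.0]
ft_force: [0.7, -0.6, 0.0]
grip_width: 0.0122
grip_force: 0.0
time: 53.17
position: [0.3506, 0.4984, 0.2433]
tool_rot: [0.995, 0.098, 0.0, 0.0]
ft_force: [1.3, -0.6, 0.3]
grip_width: 0.012
grip_force: 0.0
time: 53.33
position: [0.3507, 0.4983, 0.2429]
tool_rot: [0.995, 0.099, 0.0, 0.0]
ft_force: [-0.1, 0.1, -0.2]
grip_width: 0.0124
grip_force: 0.0
lever region diff mean/max 8.392083333333334 63.666666666666664
71 317.7464788732394 207.14084507042253 42
52 318.5 208.71153846153845 43
[(0.4257, 0.1955, np.float32(0.0), 30, 22), (0.5407, 0.1578, np.float32(0.0), 30, 20), (0.5547, 0.3255, np.float32(0.0), 30, 24), (0.5547, 0.2422, np.float32(0.0), 32, 22)]
```

```bash
python3 -c "from rig import hand_in; print(hand_in())"
```

```text
the job is handed in; nothing more can be done
None
```

The job is handed in at about 53 s: lever pushed to hold, the nozzled meter shown nose, side and tail, all five meters flat side by side in the tote, lever pulled back to its stop, and mouse, tape and tub untouched; I viewed 16 pictures, over the limit of 14.

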